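# Load the vial rack and hold its sprung key lock turned

## Robot

A 6-joint arm with a two-finger parallel gripper is mounted at the origin on a cart in front of the work surface, level with it; the furniture and walls round the work are solid. World frame = base frame: x ahead of the robot, y to its left, z up, the work surface at z = 0. Lengths are in m, angles in rad, forces in N, time in s.
With the tool pointing down it reaches from about 0.35 to 0.85 m from the base axis. Payload 8.1 kg.
Tool frame: the origin (TCP) lies on the mounting face of the last link; the fingertips stand 186 mm ahead of it and the grasp point (between the pads) lies 167 mm ahead of it; y points along the fingers, x is the direction in which the jaws open and shut, and the axes are right-handed (so a half turn about y gives the same grasp; the last joint's range is limited). The gripper opens to 93 mm and grips with 3 to 60 N. Pads are 15 mm wide; open, the fingers measure 128 mm over their backs; the gripper's body (75 mm by 188 mm) begins 65 mm behind the grasp point.
Start: joints at [1.055, 0.13, 1.488, -0, 1.523, -0.085], TCP at [0.251, 0.545, 0.405] pointing down, gripper open.
Joint ranges: [-2.96, 2.96], [-0.89, 2.26], [0.02, 2.5], [-1.34, 4.48], [0, 2.73], [-2.66, 2.66]. Speed limits (rad/s): [2.39, 2.39, 2.79, 3.14, 3.14, 3.14].

## Interface

Orientations are given as a rotation vector (axis times angle).
In Python, from plant import robot, imaging gives the robot as it stands.
- The arm moves only by the shell command python3 -m inch 'ROWS' [OPENING] [FORCE]. ROWS is JSON, a list of rows, each an object of numbers: "x", "y", "z": the shift along the tool's x, y, z in mm; "twist": the turn about the tool's y in rad. In form: [{"x": .., "y": .., "z": .., "twist": ..}, ...]. A call has 1 to 12 rows; each row shifts and turns the commanded pose from where the row before left it, along the tool's axes as they then stand; what a row does not reach is not made up. A row lasts 1/10 s, in which the tool goes at most 50 mm and 8.59 degrees, less where a joint would pass 70% of its speed; a pose out of reach is approached as far as the arm can. A call with a gripper value outside its range is refused whole. OPENING is the gripper command: -1 is shut, 1 is fully open, values between are in proportion, set as the call begins (- or left out, the last holds). The fingers move at their own pace and stop on an object; FORCE is the grip in N (left out, the last holds). Time passes only in rows, so rows that do not move let the fingers close. It gives the time, the measured TCP pose, the force and the opening at its end, in the units of the state.
- robot.read_state(): the state, without advancing time (a new reading comes with each control period).
- imaging.read_camera(name): name is "scene" or "top"; returns a dict with "color" (480x640x3 uint8, red, green, blue), "depth" (480x640 float32, m along the optical axis (not along the pixel's ray), 0 where there is no reading), "fx", "fy", "cx", "cy" (pixels), "rvec" (rotation vector, rad) and "tvec" (3), from world to camera coordinates, as OpenCV has them. Camera axes: x right, y down, z forward; pixel columns grow to the right and rows downward; lengths in m; the calibration is good to about 2 mm. A picture is of the moment at which its call begins.
- robot.close_job(): hands the job in, once; it reports no verdict.
The state is a dict: "t": time; "q": joint angles; "dq": joint speeds; "joint_torque": joint torques, N m; "tool_pos": TCP position; "orientation": TCP orientation; "force": force on the tool from outside, world axes, zero at the start; "wrist_torque": the same for the moment, N m; "opening": finger opening in m.
Only numpy, scipy, OpenCV 4.12 (cv2) and the standard library are available. Lean on these libraries where they do the work, as an engineer would, in place of code of your own. Each camera call takes 0.05 s, during which the arm holds its last target.

## Task

Load the small rack: first stand the taller vial upright in the pocket marked with one dot (the one beside the lock), then the shorter vial in the pocket marked with two dots, both fully home. Then take the key from its wooden block, push it past the lock's sticky pins until its shoulder sits flush on the lock plate, and turn it a quarter turn clockwise (seen from above), so that the retaining bar swings over the vials. The lock is sprung and returns if released, so finish while still gripping the key and holding it turned; leave the other flasks alone.

Things in the scene. Friction and masses are not known exactly. Their poses are not given: they have to be found in the camera images.
- rack: Fixed aluminium vial rack, 76 (x) x 195 (y) x 28 mm high, origin under its centre, z up. Lock column at y = +67.5 mm, one-dot pocket at y = +2.5, two-dot pocket at y = -62.5; dots on the -x margin. A steel bar 14 mm wide reaches 167 mm from the lock axis, 104 to 110 mm above the table (foot at its end down to 96): unturned it points to rack +x; it swings clockwise to -y, over the pockets.
- pocket_one (a point): Centre of the floor of the one-dot pocket (nearer the lock), 8 mm above the table. Round pocket 51 mm wide and 20 mm deep with a chamfered rim. Axes as the rack's.
- pocket_two (a point): Centre of the floor of the two-dot pocket (farther from the lock), same size as the other pocket.
- keyhole (a point): Centre of the key slot in the top face of the lock plate (56 x 56 x 8 mm, top at 126 mm). Vertical slot 20.5 mm along rack y, 7.5 mm along rack x, 2 mm chamfer, going on in a drum below the plate. Two sticky pins, 16 and 23 mm down, pass under a steady push of about 5 to 15 N; slight rocking about the vertical helps. The key turns only with its shoulder within 2 mm of the plate.
- lock_turn (a joint): Turn of the lock drum and bar, rad: 0 unturned (slot along the rack's y), grows clockwise seen from above, stop at 1.55. A spring returns it to 0 when let go (0.02 N m at 0, 0.08 N m at the stop). The key has about 0.12 rad of play in the drum, so the key turns that much further than the drum.
- key: Loose upright steel key, 50 g, same after a half turn about z. Origin: centre of the underside of its round shoulder (24 mm wide, 4 thick); z up. Below: round shank 6.4 mm wide for 11 mm, blade 18 mm (y) x 5 mm (x) to 28 mm, V tip to 37 mm. Above: 9 mm neck, then a flat bow 10 mm thick (x), 28 mm wide (y), 18 to 46 mm above the origin: grip it across x. It stands in the wooden block.
- key_block: Fixed wooden block 56 x 56 x 45 mm, origin under its centre. A slot 40 mm deep, 20.5 mm (y) x 7.5 mm (x), in its top holds the key, whose shoulder rests on the top.
- tall_vial: Taller glass vial with white cap, standing, 85 mm high, origin at the centre of its underside; body 46 mm wide up to 60 mm, cap 39 mm wide from 60 to 85 mm; about 60 g.
- short_vial: Shorter glass vial with white cap, standing, 68 mm high, origin at the centre of its underside; body 44 mm wide up to 46 mm, cap 36 mm wide from 46 to 68 mm; about 60 g.
- black_flask: Bystander: square black glass flask with ball stopper, 66 x 85 x 97 mm, origin at the centre of its underside. Leave alone.
- alu_flask: Bystander: small aluminium flask, 41 mm wide, 106 mm high, origin at the centre of its underside. Leave alone.
There are look-alikes about, which are no part of the job. Leave any green look-alike of the short_vial alone.

How it is judged:
By the outcome, as a careful person would: the job done as asked, in the order asked, and still so for the second after the job is handed in, while the arm keeps its last pose, push and grip.
It also fails if it takes over 72 s, if anything falls off the work surface, if the arm or the gripper's body presses on something with over 40 N, if the wrist force passes 120 N, or if a joint passes its speed limit or range.

## Working session

There is one attempt and no reset: what is moved stays moved. The work goes in short steps, Python scripts to look and compute and a shell command to move; the robot and the scene stay as the last step left them, time stands still between calls to the robot, and variables do not carry over. Pictures are saved under pics/ and viewed, and the job is handed in when it is done.

```bash
ls -la; mkdir -p pics; python3 - <<'E'
from plant import robot, imaging
import cv2
s=robot.read_state(); print(s)
for n in("scene","top"):
    c=imaging.read_camera(n); cv2.imwrite(f"pics/{n}0.png",c["color"][:,:,::-1]); print(n,c["fx"],c["fy"],c["cx"],c["cy"],c["rvec"],c["tvec"])
E
```

```text
total 12
drwxr-xr-x  3 agent agent 4096 Dec  7 01:43 .
drwxr-xr-x 23 root  root  4096 Dec  7 01:43 ..
drwxr-xr-x  2 agent agent 4096 Dec  7 01:43 pics
{'t': 0.0, 'q': array([ 1.05460876e+00,  1.31161848e-01,  1.48925437e+00,  1.76102043e-05,
        1.52301526e+00, -8.53873271e-02]), 'dq': array([-0.00075875,  0.00139457, -0.00014726,  0.00165314, -0.00168353,
        0.00090405]), 'joint_torque': array([-1.81417519e-03, -5.59813786e+01, -4.91774404e+01,  7.65848416e-02,
        3.53486929e-02, -1.81311766e-04]), 'tool_pos': array([0.25041683, 0.54499615, 0.40370042]), 'orientation': array([-1.38360155, -0.88505459,  0.88774072]), 'force': array([-0.80073471, -0.1653686 ,  0.02036378]), 'wrist_torque': array([-0.00627798, -0.00179823,  0.03229674]), 'opening': 0.09322184846600062}
scene 434.79254943412366 434.79254943412366 321.12623809019004 237.3177242108074 [ 1.08278435 -2.15008412  1.17177879] [0.28972046 0.30569377 0.5746934 ]
top 561.8623370839209 561.8623370839209 324.9793928061759 238.8869004689946 [ 2.16948314 -2.1447802   0.10142786] [-0.01134048  0.49751579  1.31699773]
```

View pics/scene0.png

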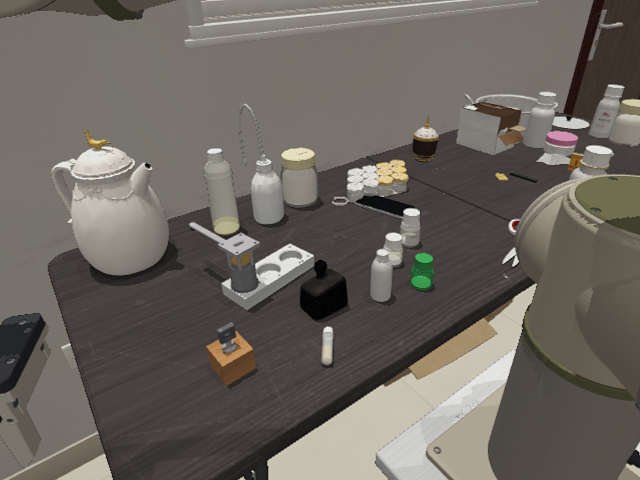

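View pics/top0.png

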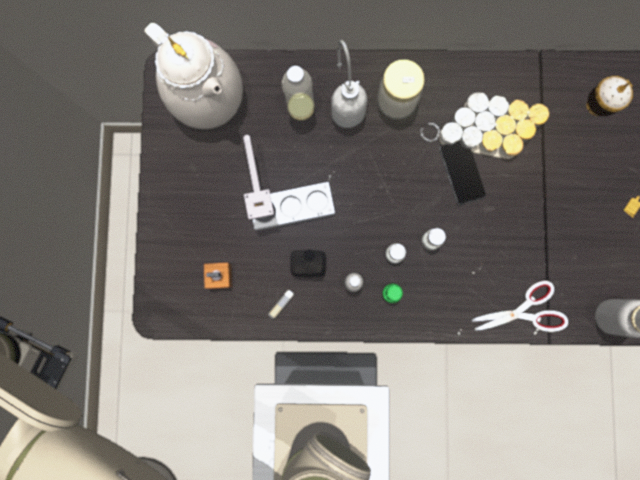

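```bash
python3 - <<'E'
from plant import robot
import numpy as np
from scipy.spatial.transform import Rotation as R
s=robot.read_state(); print(R.from_rotvec(s['orientation']).as_matrix().round(3))
E
```

```text
[[ 0.418 -0.001 -0.909]
 [ 0.909 -0.001  0.418]
 [-0.002 -1.     0.   ]]
```

The scene view shows the rack at about (268,272), the key block at (230,355), and the candidate vials at (410,228) and (393,250). The green look-alike is at (423,271), the alu flask at (381,276) and the black flask at (323,290). In the top view the same vials are at (433,238) and (396,253). Next I'll measure them and take enlarged crops.

```bash
cat > h.py <<'E'
import numpy as np, cv2
from scipy.spatial.transform import Rotation as R
def W(c):
    """world xyz per pixel"""
    v,u=np.mgrid[0:480,0:640]; d=c["depth"].astype(float)
    P=np.stack([(u-c["cx"])/c["fx"]*d,(v-c["cy"])/c["fy"]*d,d],-1)
    Rm=R.from_rotvec(c["rvec"]).as_matrix()
    X=(P-np.asarray(c["tvec"]))@Rm
    X[d<=0]=np.nan
    return X
def pix(c,p):
    K=np.array([[c["fx"],0,c["cx"]],[0,c["fy"],c["cy"]],[0,0,1.]])
    return cv2.projectPoints(np.atleast_2d(np.asarray(p,float)),np.asarray(c["rvec"],float),np.asarray(c["tvec"],float),K,None)[0][:,0]
def ray(c,u,v,z):
    Rm=R.from_rotvec(c["rvec"]).as_matrix(); o=-Rm.T@c["tvec"]
    d=Rm.T@np.array([(u-c["cx"])/c["fx"],(v-c["cy"])/c["fy"],1])
    return o+d*(z-o[2])/d[2]
def crop(c,name,u0,v0,u1,v1,k):
    im=c["color"][v0:v1,u0:u1,::-1]; cv2.imwrite(f"pics/{name}.png",cv2.resize(im,None,fx=k,fy=k,interpolation=cv2.INTER_CUBIC))
E
python3 - <<'E'
from plant import robot, imaging
from h import *
t=imaging.read_camera("top"); s=imaging.read_camera("scene")
np.savez("top0.npz",**t); np.savez("scene0.npz",**s)
crop(t,"t1",190,130,350,300,4); crop(t,"t2",340,220,460,310,6); crop(s,"s1",350,200,450,310,5); crop(s,"s2",180,210,330,390,3)
X=W(t); print("table z",np.nanmedian(X[200:300,350:380,2]), )
Y=W(s)
for n,A in(("top",X),("scene",Y)):
  m=A[...,2]
  for nm,(x0,x1) in {}.items(): pass
for u,v in[(397,247),(396,254),(433,233),(433,239),(393,293),(354,280)]: print(u,v,X[v,u].round(4))
E
```

```text
table z 0.0009060385695729065
397 247 [ 0.476  -0.173   0.0682]
396 254 [ 0.4593 -0.1701  0.0732]
433 233 [ 0.5074 -0.2533  0.0852]
433 239 [ 0.4933 -0.2528  0.0873]
393 293 [ 0.37   -0.1637  0.0682]
354 280 [ 0.3974 -0.073   0.103 ]
```

View pics/t1.png

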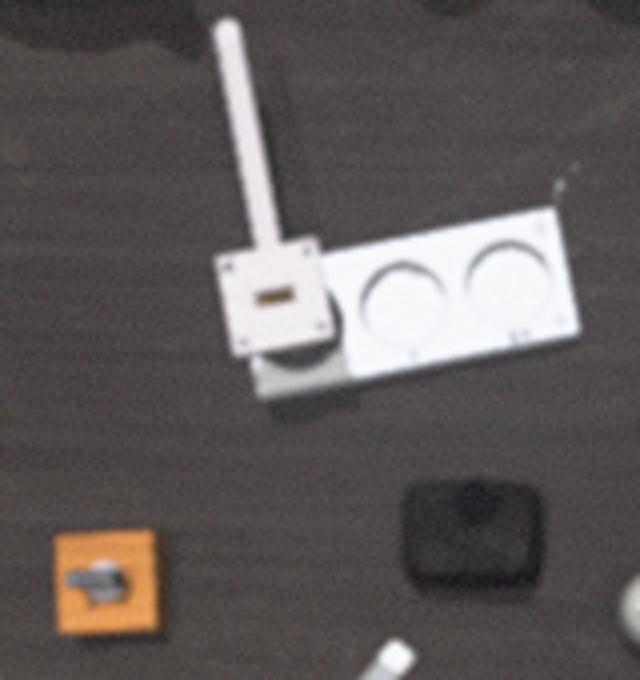

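View pics/t2.png

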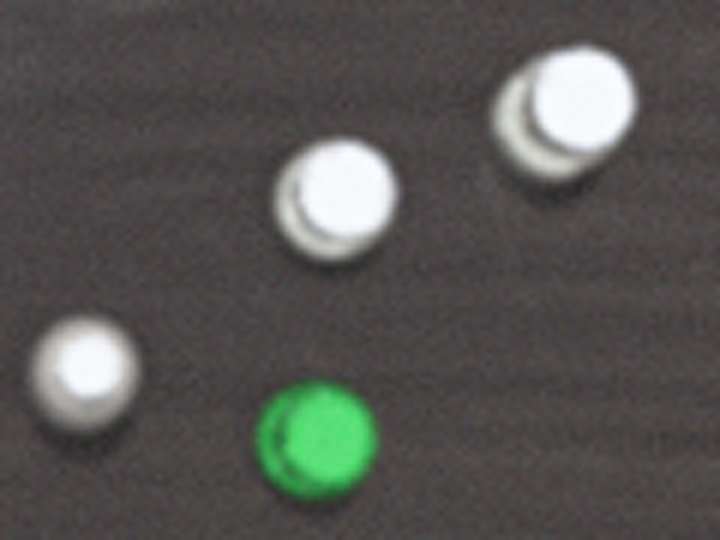

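View pics/s1.png

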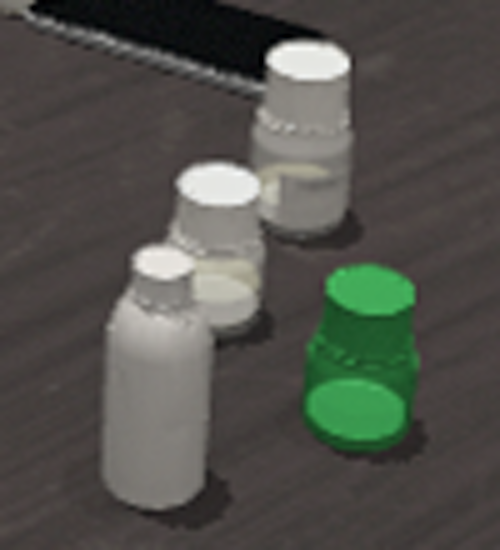

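View pics/s2.png

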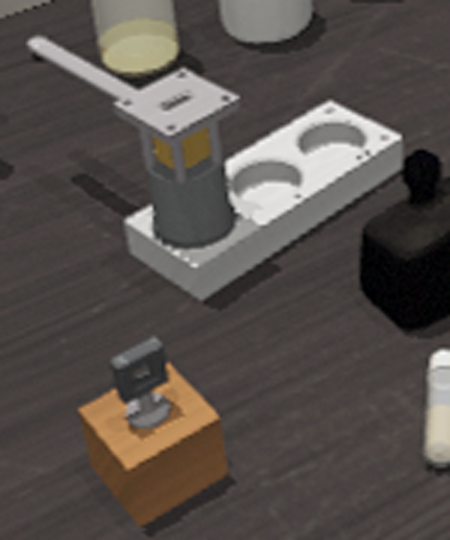

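Two candidates fit: the tall vial at top (433,238) has its cap at z≈85 mm, and the short vial at top (397,252) has its cap at z≈68 mm. Both are white-capped. The green vial at (393,293) is the look-alike to leave, and (354,282) is the alu flask. The one-dot pocket is at t1 crop (403,305) next to the lock, and the two-dot pocket is at (508,285). Next come precise fits.

```bash
python3 - <<'E'
from h import *
t=dict(np.load("top0.npz")); s=dict(np.load("scene0.npz"))
g=cv2.cvtColor(t["color"],cv2.COLOR_RGB2GRAY); hsv=cv2.cvtColor(t["color"],cv2.COLOR_RGB2HSV)
gs=cv2.cvtColor(s["color"],cv2.COLOR_RGB2GRAY)
X=W(t);Y=W(s)
def blob(mask,u,v):
    n,l,st,c=cv2.connectedComponentsWithStats(mask.astype(np.uint8)); 
    k=l[v,u]; return l==k,st[k],c[k]
def cap(c,gray,u,v,z,th):
    m,st,ce=blob(gray>th,u,v); e=cv2.fitEllipse(max(cv2.findContours(m.astype(np.uint8),0,cv2.CHAIN_APPROX_NONE)[0],key=len))
    print("cap",st,ce.round(1),np.round(e[0],1),np.round(e[1],1),ray(c,*e[0],z).round(4))
print(g[236:242,425:445:3], gs[205:225:3,405:418:3])
cap(t,g,435,237,.085,225);cap(t,g,398,252,.068,225)
cap(s,gs,411,213,.085,205);cap(s,gs,393,237,.068,205)
# depth body circle: points at heights
for nm,cx,cy,r in(("tall",.49,-.25,.05),("short",.46,-.17,.04)):
  for n,A in(("top",X),("scene",Y)):
    d=np.hypot(A[...,0]-cx,A[...,1]-cy)
    for lo,hi in((.02,.055),(.064,.08),(.08,.095)):
        m=(d<r)&(A[...,2]>lo)&(A[...,2]<hi); print(nm,n,lo,m.sum(),A[m].mean(0).round(4) if m.any() else "", (A[m].min(0)[:2],A[m].max(0)[:2]) if m.any() else "")
# plate
m=(X[...,2]>.116)&(X[...,2]<.14)&(X[...,0]>.5)&(X[...,0]<.75)&(X[...,1]>0.05)&(X[...,1]<.25)
print("plate px",m.sum(),np.nanmedian(X[m],0))
cnt=max(cv2.findContours(m.astype(np.uint8),0,cv2.CHAIN_APPROX_NONE)[0],key=len); r=cv2.minAreaRect(cnt); print(r)
# rack top
m=(X[...,2]>.02)&(X[...,2]<.036)&(X[...,0]>.45)&(X[...,0]<.75)&(X[...,1]>-0.1)&(X[...,1]<.25)
print("rack",m.sum(),np.nanmedian(X[m],0)); 
cnt=max(cv2.findContours(m.astype(np.uint8),0,cv2.CHAIN_APPROX_NONE)[0],key=len); print(cv2.minAreaRect(cnt))
# key block
m=(X[...,2]>.035)&(X[...,2]<.055)&(X[...,0]>.3)&(X[...,0]<.5)&(X[...,1]>0.15)&(X[...,1]<.35)
cnt=max(cv2.findContours(m.astype(np.uint8),0,cv2.CHAIN_APPROX_NONE)[0],key=len); r=cv2.minAreaRect(cnt);print("block",r,ray(t,*r[0],.045))
m=(X[...,2]>.06)&(X[...,2]<.105)&(X[...,0]>.3)&(X[...,0]<.5)&(X[...,1]>0.15)&(X[...,1]<.35)
print("bow",m.sum(),X[m].mean(0),X[m].min(0),X[m].max(0))
E
```

```text
[[212 158 249 248 247 248 249]
 [212 151 250 248 248 248 249]
 [207 147 250 248 248 249 250]
 [208 138 249 249 248 248 247]
 [214 128 247 248 248 248 234]
 [214 121 232 249 249 250 201]] [[ 13   8  42  68  68]
 [ 39 141 154 115  65]
 [235 229 229 229 232]
 [164 228 232 231 228]
 [133 130 133 134 135]
 [135 137 140 139 135]
 [140 135 139 139 136]]
cap [430 229  15  15 185] [436.8 236. ] [436.8 236.1] [14.3 14.6] [ 0.5005 -0.2618  0.085 ]
cap [391 245  14  14 161] [397.2 251.3] [397.2 251.3] [12.9 14.1] [ 0.4661 -0.1734  0.068 ]
cap [404 209  16   7  89] [411.4 211.9] [411.4 211.9] [ 6.2 15.1] [ 0.4954 -0.2579  0.085 ]
cap [386 233  16   8  98] [393.7 236.7] [393.6 236.7] [ 7.1 14.8] [ 0.4615 -0.1711  0.068 ]
tall top 0.02 105 [ 0.4925 -0.2483  0.0425] (array([ 0.47723818, -0.28150675]), array([ 0.5218524 , -0.23695336]))
tall top 0.064 31 [ 0.4957 -0.25    0.0727] (array([ 0.48297305, -0.27707115]), array([ 0.51376501, -0.24222801]))
tall top 0.08 204 [ 0.5008 -0.2602  0.0847] (array([ 0.48247388, -0.27925871]), array([ 0.51901068, -0.24185832]))
tall scene 0.02 276 [ 0.4858 -0.2488  
[... 610 characters left out ...]
] (array([ 0.43971224, -0.19040014]), array([ 0.48132397, -0.15209327]))
short scene 0.064 116 [ 0.4622 -0.1722  0.0659] (array([ 0.44567303, -0.19042626]), array([ 0.47985883, -0.1561029 ]))
short scene 0.08 0  
plate px 627 [0.56559986 0.14362255 0.12624291]
((258.01922607421875, 203.59616088867188), (25.102861404418945, 25.298978805541992), 78.69007110595703)
rack 1370 [0.57350838 0.05866123 0.028441  ]
((290.7098388671875, 205.18072509765625), (31.84284782409668, 81.14353942871094), 78.31063079833984)
block ((216.0, 275.0), (24.0, 24.0), 90.0) [0.40752013 0.24928069 0.045     ]
bow 69 [0.40784934 0.24860805 0.08727506] [0.40299945 0.23584379 0.0673485 ] [0.41340876 0.26264743 0.09672891]
```

```bash
python3 - <<'E'
from h import *
t=dict(np.load("top0.npz")); s=dict(np.load("scene0.npz"))
X=W(t);Y=W(s)
def quad(A,c,zlo,zhi,z,box):
    m=((A[...,2]>zlo)&(A[...,2]<zhi)&(A[...,0]>box[0])&(A[...,0]<box[1])&(A[...,1]>box[2])&(A[...,1]<box[3]))
    cnt=max(cv2.findContours(m.astype(np.uint8),0,cv2.CHAIN_APPROX_NONE)[0],key=len)[:,0]
    P=np.array([ray(c,u,v,z)[:2] for u,v in cnt])*1000
    r=cv2.minAreaRect(P.astype(np.float32)); print(len(P),np.round(r[0],1),np.round(r[1],1),round(r[2],2)); return m
for A,c,n in((X,t,"top"),(Y,s,"scene")):
    print(n)
    quad(A,c,.116,.14,.126,(.53,.62,.08,.2))
    quad(A,c,.02,.036,.028,(.45,.68,-.1,.25))
    quad(A,c,.038,.052,.045,(.3,.5,.15,.35))
    m=(A[...,2]>.068)&(A[...,2]<.105)&(A[...,0]>.3)&(A[...,0]<.5)&(A[...,1]>0.15)&(A[...,1]<.35)
    P=A[m]; print("bow",len(P),P.mean(0).round(4), cv2.minAreaRect((P[:,:2]*1000).astype(np.float32)))
    # bar
    m=(A[...,2]>.1)&(A[...,2]<.118)&(A[...,0]>.61)&(A[...,0]<.8)&(A[...,1]>0.08)&(A[...,1]<.25)
    P=A[m]; print("bar",len(P),np.degrees(np.arctan(np.polyfit(P[:,0],P[:,1],1)[0])),P.mean(0))
# slot in plate
for c,z,(u0,v0,u1,v1) in((t,.126,(252,199,265,209)),(s,.126,(225,235,252,252))):
    g=255.-cv2.cvtColor(c["color"],cv2.COLOR_RGB2GRAY)[v0:v1,u0:u1]; print(g.astype(int))
E
```

```text
top
95 [564.6 143.3] [57.  56.6] 12.03
222 [578.6  77.7] [ 77.8 195.1] 12.39
93 [407.9 249.3] [56.3 56.6] 2.07
bow 66 [0.408  0.2487 0.0882] ((407.973876953125, 249.16297912597656), (9.424631118774414, 26.954864501953125), 3.426015853881836)
bar 383 24.84658086714762 [0.68903657 0.1781965  0.11012002]
scene
98 [554.4 145.9] [65.5 62.1] 13.16
220 [569.8  79.2] [ 83.8 199.6] 12.15
122 [400.6 250.5] [61.9 58. ] 2.99
bow 236 [0.4022 0.2503 0.0814] ((403.9768371582031, 249.78089904785156), (12.258060455322266, 27.869266510009766), 5.30011510848999)
bar 342 26.15739113339059 [0.70332045 0.18885871 0.10833127]
[[ 16  17  17  18  17  16  17  16  18  20  19  18  17]
 [ 17  16  17  18  18  21  22  20  23  29  30  29  20]
 [ 20  20  19  25  28  35  39  45  61  71  71  48  27]
 [ 24  30  43  57  71  84  91 103 115 121 112  70  27]
 [ 27  56  83 114 130 139 144 150 157 162 137  85  29]
 [ 25  51 103 141 153 164 164 162 155 153 129  81  36]
 [ 25  52  95 123 128 128 123 109 105  89  73  48  30]
 [ 21  35  62  79  71  66  62  52  40  29  27  23  18]
 [ 18  23  28  33  30  25  23  19  19  16  17  16
[... 1283 characters left out ...]
  68  70  70  68  68]
 [ 68  69  69  71  71  70  70  69  78 117 140 122  83  63  65  68  70  70
   70  69  69  71  69  69  67  65  84]
 [ 69  69  71  70  71  71  70  67  65  62  59  65  66  68  69  71  70  69
   68  69  70  69  67  67  69  85 135]
 [ 86  71  68  70  70  68  66  67  68  68  67  68  70  70  70  68  69  70
   70  70  66  65  69  84 136 178 173]
 [147  99  73  68  65  66  67  69  68  68  70  70  70  68  68  69  70  69
   67  66  69  84 135 175 173 171 166]
 [168 173 146  96  68  67  66  68  70  69  68  68  70  69  69  69  68  67
   70  85 133 179 174 167 166 166 165]
 [167 166 165 160 121  84  70  69  69  69  72  82  96  84  67  68  69  82
  134 175 172 170 167 165 165 162 165]]
```

```bash
cat > go.py <<'E'
import sys
from plant import robot
from h import *
def st():
    s=robot.read_state(); M=R.from_rotvec(s["orientation"]).as_matrix(); return s,M
def go(x,y,z=None,yaw=None):
    """target grasp point (m), yaw deg; prints the tool-axis shift (mm) at current yaw and twist"""
    s,M=st(); p=s["tool_pos"].copy(); g=p+M[:,1]*.167
    d=np.array([x,y,g[2] if z is None else z])-g; cy=np.degrees(np.arctan2(M[1,0],M[0,0]))
    print("t %.1f grasp"%s["t"],g.round(4),"yaw %.2f"%cy,"tilt",M[2].round(4),"q6 %.2f"%s["q"][5],"open %.4f"%s["opening"],"F",s["force"].round(1))
    print("shift now (tool x,y,z mm)",(M.T@d*1000).round(1))
    if yaw is not None:
        tw=-np.radians(yaw-cy); print("twist %.3f"%tw, "shift after twist", (R.from_euler('z',yaw,degrees=True).as_matrix().T@d*1000)[:2].round(1),"(x,z) down",-d[2]*1000)
if __name__=="__main__": go(*[None if a=="-" else float(a) for a in sys.argv[1:]])
E
python3 go.py .498 -.26 .081 102
```

```text
t 0.2 grasp [0.2504 0.5449 0.2371] yaw 65.31 tilt [-1.2e-03 -1.0e+00  1.0e-04] q6 -0.09 open 0.0931 F [ 0.4 -0.   1.4]
shift now (tool x,y,z mm) [-627.7  156.8 -561.2]
twist -0.640 shift after twist [-838.8  -74.9] (x,z) down 156.08867589159615
```

```bash
python3 -m inch '[{"x":-30,"z":-27},{"x":-30,"z":-27},{"x":-30,"z":-27},{"x":-30,"z":-27},{"x":-30,"z":-27},{"x":-30,"z":-27},{"x":-30,"z":-27},{"x":-30,"z":-27},{"x":-30,"z":-27},{"x":-30,"z":-27},{"x":-30,"z":-27},{"x":-30,"z":-27}]' 0.5 5; python3 -m inch '[{"x":-30,"z":-27},{"x":-30,"z":-27},{"x":-30,"z":-27},{"x":-30,"z":-27},{"x":-30,"z":-27},{"x":-30,"z":-27},{"x":-30,"z":-27},{"x":-30,"z":-27},{"x":-20,"z":-20},{"twist":-0.13},{"twist":-0.13},{"twist":-0.13}]'; python3 -m inch '[{"twist":-0.13},{"twist":-0.12},{"x":0}]'; python3 go.py .498 -.26 .081 102
```

```text
t 0.2 grasp [0.2504 0.5449 0.2371] yaw 65.31 tilt [-1.2e-03 -1.0e+00  1.0e-04] q6 -0.09 open 0.0931 F [ 0.4 -0.   1.4]
shift now (tool x,y,z mm) [-627.7  156.8 -561.2]
twist -0.640 shift after twist [-838.8  -74.9] (x,z) down 156.08867589159615$[0]: bad value
$[0]: bad value
$[0]: bad value
```

```bash
python3 -m inch '[{"x":-30,"y":0,"z":-27,"twist":0},{"x":-30,"y":0,"z":-27,"twist":0},{"x":-30,"y":0,"z":-27,"twist":0},{"x":-30,"y":0,"z":-27,"twist":0},{"x":-30,"y":0,"z":-27,"twist":0},{"x":-30,"y":0,"z":-27,"twist":0},{"x":-30,"y":0,"z":-27,"twist":0},{"x":-30,"y":0,"z":-27,"twist":0},{"x":-30,"y":0,"z":-27,"twist":0},{"x":-30,"y":0,"z":-27,"twist":0}]' 0.5 5; python3 go.py .498 -.26 .081 102
```

```text
t: 1.2
tool_pos: [0.3706, 0.1583, 0.4048]
orientation: [-1.383, -0.887, 0.886]
force: [1.2, 0.4, 0.6]
opening: 0.0699
t 1.2 grasp [0.3707 0.1583 0.2378] yaw 65.33 tilt [ 3.e-04 -1.e+00 -4.e-04] q6 -0.86 open 0.0699 F [1.2 0.4 0.6]
shift now (tool x,y,z mm) [-327.1  156.8 -290.2]
twist -0.640 shift after twist [-435.6  -37.6] (x,z) down 156.7713167058718
```

```bash
python3 -m inch '[{"x":-33,"y":0,"z":-29,"twist":0},{"x":-33,"y":0,"z":-29,"twist":0},{"x":-33,"y":0,"z":-29,"twist":0},{"x":-33,"y":0,"z":-29,"twist":0},{"x":-33,"y":0,"z":-29,"twist":0},{"x":-33,"y":0,"z":-29,"twist":0},{"x":-33,"y":0,"z":-29,"twist":0},{"x":-33,"y":0,"z":-29,"twist":0},{"x":-33,"y":0,"z":-29,"twist":0},{"x":-30,"y":0,"z":-29,"twist":0}]'; python3 -m inch '[{"x":0,"y":10,"z":0,"twist":-0.13},{"x":0,"y":10,"z":0,"twist":-0.13},{"x":0,"y":10,"z":0,"twist":-0.13},{"x":0,"y":10,"z":0,"twist":-0.13},{"x":0,"y":10,"z":0,"twist":-0.12},{"x":0,"y":0,"z":0,"twist":0}]';python3 go.py .498 -.26 .081 102
```

```text
t: 2.2
tool_pos: [0.4976, -0.2604, 0.4045]
orientation: [-1.383, -0.886, 0.886]
force: [0.2, -0.8, 0.4]
opening: 0.0698
t: 2.8
tool_pos: [0.497, -0.2581, 0.3528]
orientation: [-1.098, -1.362, 1.363]
force: [0.7, 0.9, -0.1]
opening: 0.0698
t 2.8 grasp [ 0.4965 -0.2578  0.1858] yaw 102.09 tilt [ 0.0023 -1.      0.0023] q6 -2.35 open 0.0698 F [ 0.7  0.9 -0.1]
shift now (tool x,y,z mm) [ -2.7 104.8  -1.2]
twist 0.002 shift after twist [-2.5 -1. ] (x,z) down 104.78551611135732
```

```bash
python3 -m inch '[{"x":0,"y":30,"z":0,"twist":0},{"x":0,"y":20,"z":0,"twist":0},{"x":0,"y":0,"z":0,"twist":0}]'; python3 - <<'E'
from plant import imaging
from h import *
s=imaging.read_camera("scene"); crop(s,"s3",350,120,470,280,4)
from go import go
go(.498,-.26,.081,102)
E
```

```text
t: 3.1
tool_pos: [0.4965, -0.2577, 0.3018]
orientation: [-1.099, -1.358, 1.359]
force: [-0.2, 0.2, -0.2]
opening: 0.0699
t 3.1 grasp [ 0.4967 -0.2578  0.1368] yaw 101.84 tilt [ 0.0021 -1.      0.0021] q6 -2.35 open 0.0697 F [ 1.  -0.8  0.4]
shift now (tool x,y,z mm) [-2.6 55.8 -1. ]
twist -0.003 shift after twist [-2.5 -0.8] (x,z) down 55.7813707033462
```

View pics/s3.png

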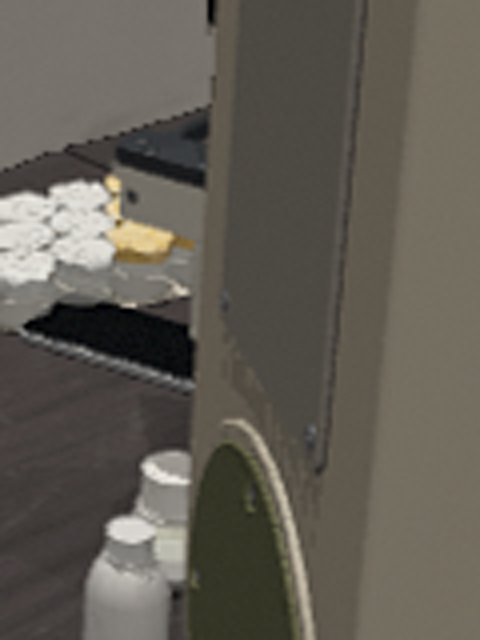

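The arm blocks the scene camera's view of the vial, with only the alu flask and short vial visible on the left. I'll continue on the measured positions.

```bash
python3 -m inch '[{"x":-2.5,"y":20,"z":-1,"twist":0},{"x":0,"y":20,"z":0,"twist":0},{"x":0,"y":15,"z":0,"twist":0},{"x":0,"y":0,"z":0,"twist":0}]' 0.5 5; python3 -m inch '[{"x":0,"y":0,"z":0,"twist":0},{"x":0,"y":0,"z":0,"twist":0},{"x":0,"y":0,"z":0,"twist":0},{"x":0,"y":0,"z":0,"twist":0},{"x":0,"y":0,"z":0,"twist":0}]' -1 5; python3 go.py .498 -.26 .081 102; python3 -m inch '[{"x":0,"y":0,"z":0,"twist":0},{"x":0,"y":0,"z":0,"twist":0},{"x":0,"y":0,"z":0,"twist":0}]' 0.3 5;  python3 go.py .498 -.26 .081 12.3
```

```text
t: 3.55
tool_pos: [0.4986, -0.2603, 0.2485]
orientation: [-1.101, -1.36, 1.361]
force: [-0.8, 0.9, -0.6]
opening: 0.0701
t: 4.05
tool_pos: [0.4992, -0.2608, 0.2503]
orientation: [-1.104, -1.362, 1.362]
force: [-0.5, -1.4, 1.0]
opening: 0.0377
t 4.0 grasp [ 0.4993 -0.2609  0.0833] yaw 101.98 tilt [-8.e-04 -1.e+00 -6.e-04] q6 -2.35 open 0.0377 F [-0.5 -1.4  1. ]
shift now (tool x,y,z mm) [1.1 2.3 1.1]
twist -0.000 shift after twist [1.1 1.1] (x,z) down 2.3130212420654077
t: 4.35
tool_pos: [0.499, -0.2605, 0.2496]
orientation: [-1.103, -1.362, 1.362]
force: [0.2, -0.1, -0.1]
opening: 0.0568
t 4.3 grasp [ 0.4989 -0.2605  0.0826] yaw 101.99 tilt [ 2.e-04 -1.e+00  2.e-04] q6 -2.35 open 0.0568 F [ 0.2 -0.1 -0.1]
shift now (tool x,y,z mm) [0.7 1.6 0.8]
twist 1.565 shift after twist [-0.8  0.7] (x,z) down 1.6145005520704774
```

```bash
python3 -m inch '[{"x":0,"y":0,"z":0,"twist":0.14},{"x":0,"y":0,"z":0,"twist":0.14},{"x":0,"y":0,"z":0,"twist":0.14},{"x":0,"y":0,"z":0,"twist":0.14},{"x":0,"y":0,"z":0,"twist":0.14},{"x":0,"y":0,"z":0,"twist":0.14},{"x":0,"y":0,"z":0,"twist":0.14},{"x":0,"y":0,"z":0,"twist":0.14},{"x":0,"y":0,"z":0,"twist":0.14},{"x":0,"y":0,"z":0,"twist":0.14},{"x":0,"y":0,"z":0,"twist":0.14},{"x":0,"y":0,"z":0,"twist":0.025}]' 0.3 5; python3 go.py .498 -.26 .081 12.3;python3 -m inch '[{"x":0,"y":0,"z":0,"twist":0},{"x":0,"y":0,"z":0,"twist":0},{"x":0,"y":0,"z":0,"twist":0},{"x":0,"y":0,"z":0,"twist":0}]' -1 20; python3 go.py .498 -.26 .081 12.3;
```

```text
t: 5.55
tool_pos: [0.499, -0.2606, 0.2496]
orientation: [-1.564, -0.166, 0.167]
force: [-0.9, 0.4, 0.0]
opening: 0.0608
t 5.5 grasp [ 0.499  -0.2605  0.0826] yaw 12.14 tilt [-2.e-04 -1.e+00  2.e-04] q6 -0.78 open 0.0608 F [-0.9  0.4  0. ]
shift now (tool x,y,z mm) [-0.8  1.6  0.7]
twist -0.003 shift after twist [-0.8  0.7] (x,z) down 1.5951591518941073
t: 5.95
tool_pos: [0.499, -0.2606, 0.2497]
orientation: [-1.564, -0.17, 0.17]
force: [0.3, 0.1, -0.4]
opening: 0.0368
t 6.0 grasp [ 0.499  -0.2606  0.0827] yaw 12.39 tilt [-0. -1.  0.] q6 -0.79 open 0.0368 F [ 0.3  0.1 -0.4]
shift now (tool x,y,z mm) [-0.9  1.7  0.8]
twist 0.002 shift after twist [-0.9  0.8] (x,z) down 1.7288096675178304
```

```bash
python3 -m inch '[{"x":0,"y":-10,"z":0,"twist":0},{"x":0,"y":-30,"z":0,"twist":0},{"x":0,"y":-30,"z":0,"twist":0},{"x":0,"y":-20,"z":0,"twist":0},{"x":0,"y":0,"z":0,"twist":0}]'; python3 go.py .5755 .081 .16 12.3
```

```text
t: 6.45
tool_pos: [0.5001, -0.2613, 0.3444]
orientation: [-1.569, -0.174, 0.165]
force: [0.4, -0.5, -0.0]
opening: 0.0372
t 6.5 grasp [ 0.5011 -0.2619  0.1774] yaw 12.34 tilt [ 0.0051 -1.     -0.0051] q6 -0.79 open 0.0372 F [ 0.4 -0.5 -0. ]
shift now (tool x,y,z mm) [145.9  16.5 319.2]
twist 0.001 shift after twist [145.7 319.2] (x,z) down 17.373612248210822
```

```bash
python3 -m inch '[{"x":8,"y":0,"z":18,"twist":0},{"x":14,"y":0,"z":30,"twist":0},{"x":14,"y":0,"z":31,"twist":0},{"x":14,"y":0,"z":31,"twist":0},{"x":14,"y":0,"z":31,"twist":0},{"x":14,"y":0,"z":31,"twist":0},{"x":14,"y":0,"z":31,"twist":0},{"x":14,"y":0,"z":31,"twist":0},{"x":14,"y":0,"z":30,"twist":0},{"x":14,"y":0,"z":30,"twist":0},{"x":12,"y":0,"z":25,"twist":0},{"x":0,"y":0,"z":0,"twist":0}]'; python3 -m inch '[{"x":0,"y":15,"z":0,"twist":0},{"x":0,"y":20,"z":0,"twist":0},{"x":0,"y":0,"z":0,"twist":0},{"x":0,"y":0,"z":0,"twist":0}]'; python3 - <<'E'
from plant import imaging
from h import *
from go import go
s=imaging.read_camera("scene"); crop(s,"s4",200,180,340,310,5); np.savez("scene4.npz",**s)
t=imaging.read_camera("top"); crop(t,"t4",200,130,360,290,4);np.savez("top4.npz",**t)
go(.5755,.081,.112,12.3)
E
```

```text
t: 7.65
tool_pos: [0.5734, 0.0852, 0.3383]
orientation: [-1.563, -0.17, 0.173]
force: [0.5, -0.8, -1.3]
opening: 0.0372
t: 8.05
tool_pos: [0.573, 0.0812, 0.3033]
orientation: [-1.564, -0.166, 0.17]
force: [-0.8, 0.3, -0.6]
opening: 0.0367
t 8.2 grasp [0.5739 0.0815 0.1382] yaw 12.26 tilt [ 6.e-04 -1.e+00 -2.e-04] q6 -0.16 open 0.0373 F [ 0.3  0.4 -1. ]
shift now (tool x,y,z mm) [ 1.5 26.2 -0.8]
twist -0.001 shift after twist [ 1.5 -0.8] (x,z) down 26.221873151388202
```

View pics/s4.png

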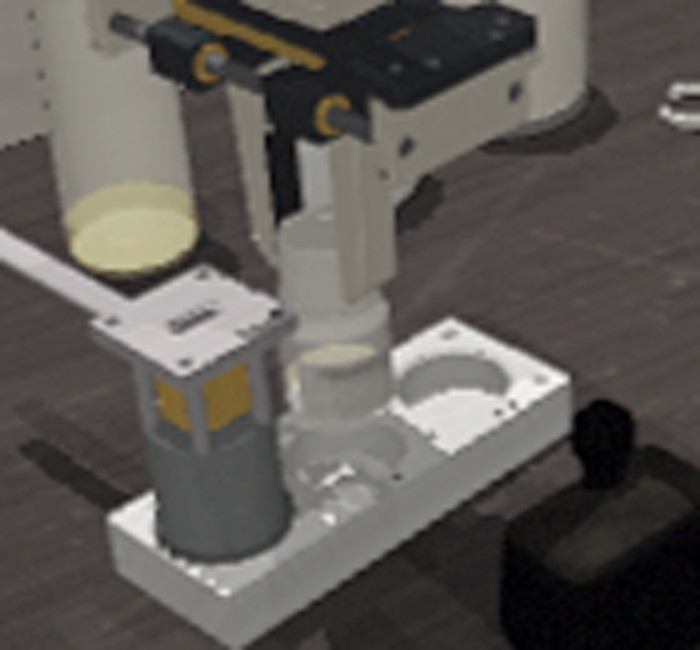

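View pics/t4.png

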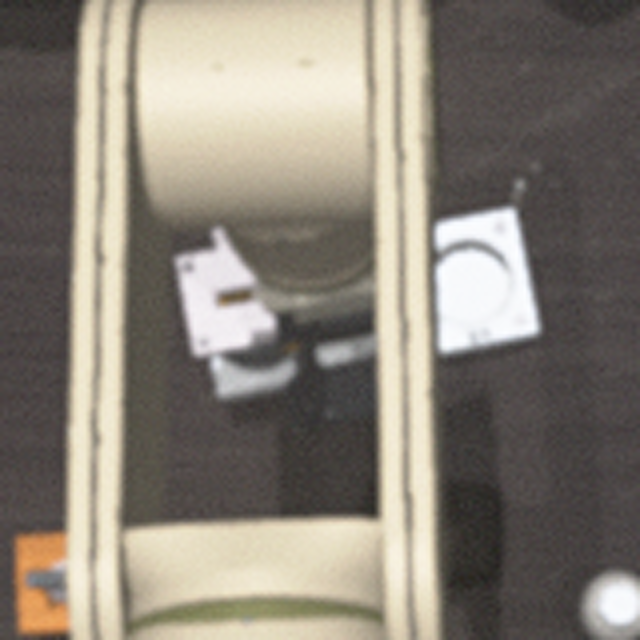

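In the scene view the vial hangs over the one-dot pocket, with its bottom at s4 (340,415) and the pocket rim behind it at (355,455). The two-dot pocket rim is at (455,375). I'll overlay models to get the relative offset.

```bash
cat > ov.py <<'E'
from h import *
def rackpts(cx,cy,yaw):
    M=R.from_euler('z',yaw,degrees=True).as_matrix(); o=np.array([cx,cy,0])
    a=np.linspace(0,2*np.pi,60); L=[]
    f=lambda P: P@M.T+o
    for y in(.0025,-.0625):
        L.append(f(np.c_[.0255*np.cos(a),y+.0255*np.sin(a),0*a+.028]))
    b=np.array([[-.038,-.0975],[.038,-.0975],[.038,.0975],[-.038,.0975],[-.038,-.0975]])
    L.append(f(np.c_[b,0*b[:,0]+.028]))
    b=.028*np.array([[-1,-1],[1,-1],[1,1],[-1,1],[-1,-1]]); L.append(f(np.c_[b[:,0],b[:,1]+.0675,0*b[:,0]+.126]))
    return L
def circ(p,r,h): 
    a=np.linspace(0,2*np.pi,60); return np.c_[p[0]+r*np.cos(a),p[1]+r*np.sin(a),0*a+p[2]+h]
def draw(c,lines,box,k,name):
    u0,v0,u1,v1=box
    im=cv2.resize(c["color"][v0:v1,u0:u1,::-1],None,fx=k,fy=k,interpolation=cv2.INTER_CUBIC)
    for L,col in lines:
        q=((pix(c,L)-[u0,v0]+.5)*k-.5)
        cv2.polylines(im,[np.round(q).astype(np.int32)],False,col,1,cv2.LINE_AA)
    cv2.imwrite(f"pics/{name}.png",im)
E
python3 - <<'E'
from ov import *
s=dict(np.load("scene4.npz")); t=dict(np.load("top4.npz"))
v=np.array([.5739,.0815,.1382-.0827])
L=[(x,(0,0,255)) for x in rackpts(.5786,.0777,12.3)]+[(x,(0,255,0)) for x in rackpts(.573,.079,12.3)]
V=[(circ(v,.023,0),(255,0,255)),(circ(v,.023,.06),(255,0,255)),(circ(v,.0195,.06),(255,255,0))]
draw(s,L+V,(200,200,320,310),6,"o4"); draw(t,L,(240,160,345,235),7,"o4t")
E
```

```text
(no output)
```

View pics/o4.png

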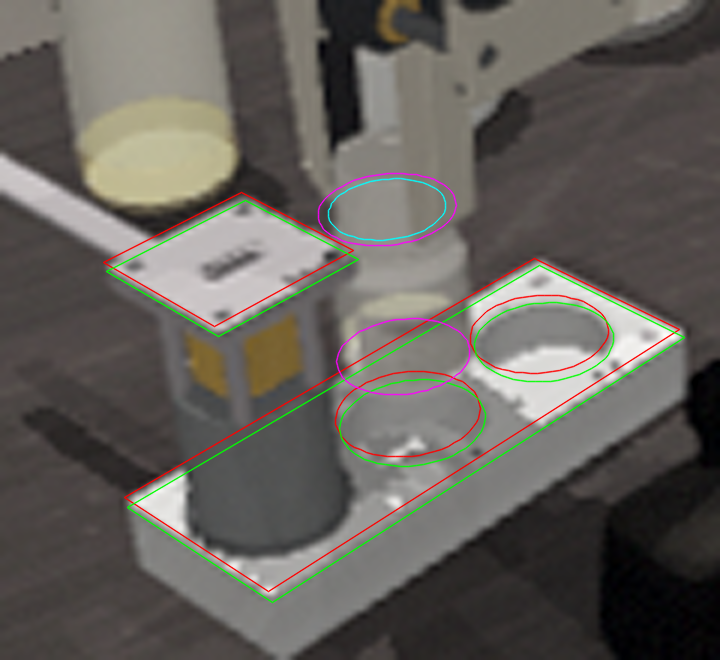

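View pics/o4t.png

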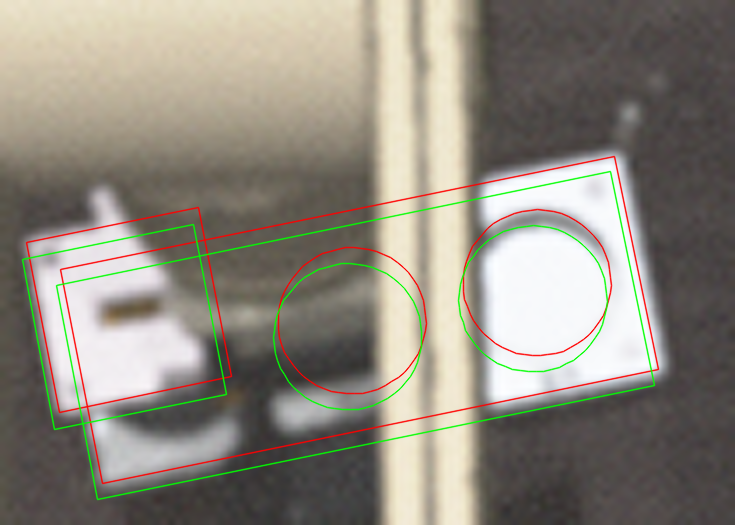

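```bash
python3 - <<'E'
from ov import *
s=dict(np.load("scene4.npz")); draw(s,[],(240,195,300,290),8,"o5"); s0=dict(np.load("scene0.npz")); draw(s0,[],(380,200,430,255),10,"o6")
Y=W(s)
m=(np.abs(Y[...,0]-.574)<.03)&(np.abs(Y[...,1]-.0815)<.03)&(Y[...,2]>.03)
P=Y[m]
for z in np.arange(.03,.2,.01):
    q=P[(P[:,2]>z)&(P[:,2]<=z+.01)]
    if len(q)>3: print(round(z,3),len(q),q.min(0)[:2].round(4),q.max(0)[:2].round(4))
E
```

```text
0.05 50 [0.5471 0.0631] [0.5784 0.1042]
0.06 94 [0.5444 0.0603] [0.5754 0.1042]
0.07 89 [0.5455 0.0654] [0.5813 0.104 ]
0.08 102 [0.5459 0.06  ] [0.5764 0.1037]
0.09 107 [0.5453 0.0587] [0.5726 0.1034]
0.1 84 [0.5463 0.0632] [0.5809 0.1002]
0.11 75 [0.5445 0.0668] [0.595  0.0997]
0.12 83 [0.5444 0.0835] [0.601  0.1106]
0.13 165 [0.5442 0.0713] [0.6    0.0992]
0.14 55 [0.5444 0.0771] [0.6    0.0974]
0.15 63 [0.5441 0.0759] [0.6014 0.0966]
0.16 62 [0.5442 0.0775] [0.602  0.0978]
0.17 49 [0.544  0.0819] [0.6026 0.0972]
0.18 34 [0.5445 0.0838] [0.6024 0.0977]
0.19 17 [0.5892 0.0743] [0.6009 0.0983]
```

View pics/o5.png

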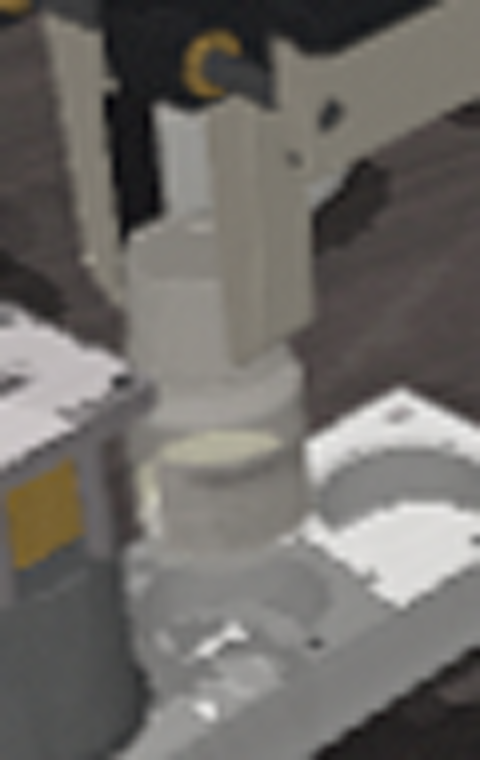

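View pics/o6.png

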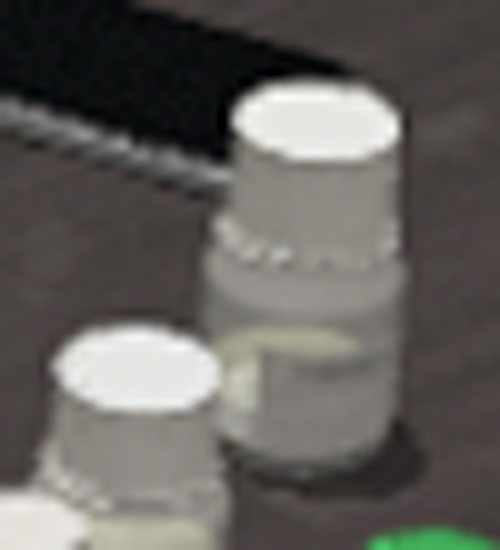

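```bash
python3 - <<'E'
from ov import *
from scipy.optimize import least_squares
s=dict(np.load("scene4.npz")); s0=dict(np.load("scene0.npz")); t0=dict(np.load("top0.npz"))
Y=W(s); Y0=W(s0)
m=np.zeros((480,640),bool); m[195:280,255:280]=1
m&=(np.abs(Y[...,0]-.57)<.035)&(np.abs(Y[...,1]-.0815)<.035)&(Y[...,2]>.068)&(Y[...,2]<.108)
P=Y[m]; r=least_squares(lambda p:np.hypot(P[:,0]-p[0],P[:,1]-p[1])-.023,[.57,.08],loss="soft_l1",f_scale=.001); print("cyl",len(P),r.x,np.std(r.fun))
r=least_squares(lambda p:np.hypot(P[:,0]-p[0],P[:,1]-p[1])-p[2],[.57,.08,.023],loss="soft_l1",f_scale=.001); print("cyl free r",r.x)
# rack front face (-x face) in scene0: points z .004-.024
for nm,A in(("scene0",Y0),("scene4",Y),("top0",W(t0))):
    M=R.from_euler('z',12.3,degrees=True).as_matrix()
    q=(A-np.array([.578,.078,0]))@M   # rack coords approx
    f=(np.abs(q[...,0]+.038)<.012)&(np.abs(q[...,1])<.09)&(q[...,2]>.006)&(q[...,2]<.022)
    Q=q[f]; 
    if len(Q)>20: k=np.polyfit(Q[:,1],Q[:,0],1); print(nm,"front face x offset",np.median(Q[:,0]),"slope deg",np.degrees(k[0]),len(Q))
    top=(np.abs(q[...,2]-.028)<.004)&(np.abs(q[...,0])<.06)&(np.abs(q[...,1])<.12)
    print("  top z",np.median(q[top][:,2]))
E
```

```text
cyl 381 [0.57083826 0.08023327] 0.001922514955828504
cyl free r [0.57048212 0.08040646 0.02267142]
scene0 front face x offset -0.04007303966715375 slope deg 0.03782131926321312 402
  top z 0.0266267115940833
scene4 front face x offset -0.04022724839540538 slope deg 0.11115146101677233 406
  top z 0.026685963147125645
top0 front face x offset -0.036716356220923806 slope deg 0.6052410654228365 87
  top z 0.028306840863250724
```

```bash
python3 - <<'E'
from ov import *
s=dict(np.load("scene0.npz"))
L=[]
for sh,c in((-.002,(0,0,255)),(0,(0,255,0)),(.002,(255,0,0))):
    for l in rackpts(.5759-.213*sh,.0775+.977*sh,12.3): l[:,2]-=.0014; L.append((l,c))
draw(s,L,(265,235,320,275),13,"o7"); draw(s,L,(215,230,265,305),8,"o8")
E
```

```text
(no output)
```

View pics/o7.png

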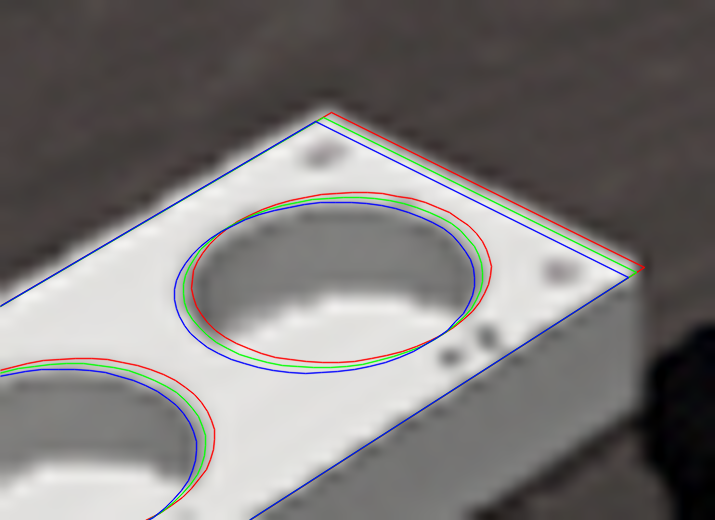

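View pics/o8.png

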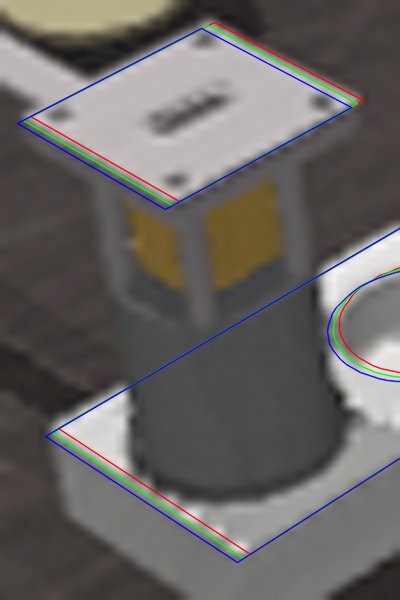

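Fitting the held vial and the rack in the same scene frame puts pocket one at about (0.5785, 0.0812) in robot coordinates. I'll line up and lower, watching the force.

```bash
python3 -m inch '[{"x":4,"y":0,"z":-1,"twist":0},{"x":0,"y":0,"z":0,"twist":0}]'; python3 go.py .5785 .0812 .0907 12.3
```

```text
t: 8.35
tool_pos: [0.5785, 0.0818, 0.3058]
orientation: [-1.564, -0.17, 0.167]
force: [-0.6, -0.3, -1.2]
opening: 0.0368
t 8.3 grasp [0.5788 0.0818 0.1388] yaw 12.30 tilt [ 2.e-03 -1.e+00 -4.e-04] q6 -0.16 open 0.0368 F [-0.6 -0.3 -1.2]
shift now (tool x,y,z mm) [-0.5 48.1 -0.5]
twist -0.000 shift after twist [-0.4 -0.6] (x,z) down 48.08255630632724
```

```bash
python3 -m inch '[{"x":0,"y":10,"z":-0.5,"twist":0},{"x":0,"y":10,"z":0,"twist":0},{"x":0,"y":6,"z":0,"twist":0},{"x":0,"y":3,"z":0,"twist":0},{"x":0,"y":3,"z":0,"twist":0},{"x":0,"y":0,"z":0,"twist":0}]';  python3 go.py .5785 .0812 .0907 12.3; python3 -m inch '[{"x":0,"y":3,"z":0,"twist":0},{"x":0,"y":3,"z":0,"twist":0},{"x":0,"y":0,"z":0,"twist":0}]';  python3 go.py .5785 .0812 .0907 12.3
```

```text
t: 8.95
tool_pos: [0.5777, 0.0816, 0.2722]
orientation: [-1.564, -0.168, 0.169]
force: [0.2, -0.0, -1.2]
opening: 0.0371
t 8.9 grasp [0.5776 0.0816 0.1052] yaw 12.32 tilt [-7.e-04 -1.e+00  1.e-04] q6 -0.16 open 0.0371 F [ 0.2 -0.  -1.2]
shift now (tool x,y,z mm) [ 0.8 14.5 -0.6]
twist 0.000 shift after twist [ 0.8 -0.6] (x,z) down 14.524989015115452
t: 9.25
tool_pos: [0.5777, 0.0816, 0.2663]
orientation: [-1.564, -0.168, 0.169]
force: [-0.0, 0.2, -1.7]
opening: 0.0372
t 9.2 grasp [0.5776 0.0816 0.0993] yaw 12.32 tilt [-5.e-04 -1.e+00  1.e-04] q6 -0.16 open 0.0372 F [-0.   0.2 -1.7]
shift now (tool x,y,z mm) [ 0.8  8.6 -0.5]
twist 0.000 shift after twist [ 0.8 -0.5] (x,z) down 8.625197834228244
```

```bash
python3 -m inch '[{"x":0,"y":3,"z":0,"twist":0},{"x":0,"y":3,"z":0,"twist":0},{"x":0,"y":2,"z":0,"twist":0},{"x":0,"y":0,"z":0,"twist":0}]';  python3 go.py .5785 .0812 .0907 12.3
```

```text
t: 9.65
tool_pos: [0.5776, 0.0816, 0.2582]
orientation: [-1.564, -0.168, 0.169]
force: [0.2, -0.2, -1.4]
opening: 0.0371
t 9.7 grasp [0.5775 0.0816 0.0912] yaw 12.32 tilt [-8.e-04 -1.e+00  1.e-04] q6 -0.16 open 0.0371 F [ 0.2 -0.2 -1.4]
shift now (tool x,y,z mm) [ 0.9  0.5 -0.6]
twist 0.000 shift after twist [ 0.9 -0.6] (x,z) down 0.4973627309387274
```

```bash
python3 -m inch '[{"x":0,"y":1,"z":0,"twist":0},{"x":0,"y":0,"z":0,"twist":0}]';  python3 go.py .5785 .0812 .0907 12.3;  python3 -m inch '[{"x":0,"y":0,"z":0,"twist":0},{"x":0,"y":0,"z":0,"twist":0},{"x":0,"y":0,"z":0,"twist":0}]' 0.3 20; python3 -m inch '[{"x":0,"y":-20,"z":0,"twist":0},{"x":0,"y":-30,"z":0,"twist":0},{"x":0,"y":-30,"z":0,"twist":0},{"x":0,"y":-20,"z":0,"twist":0}]';python3 go.py .463 -.172 .069 12.3
```

```text
t: 9.85
tool_pos: [0.5779, 0.0816, 0.2578]
orientation: [-1.564, -0.169, 0.169]
force: [0.5, 0.8, -0.7]
opening: 0.0374
t 9.8 grasp [0.5779 0.0816 0.0908] yaw 12.32 tilt [ 2.e-04 -1.e+00 -0.e+00] q6 -0.16 open 0.0374 F [ 0.5  0.8 -0.7]
shift now (tool x,y,z mm) [ 0.5  0.1 -0.5]
twist 0.000 shift after twist [ 0.5 -0.5] (x,z) down 0.09478903446843989
t: 10.15
tool_pos: [0.5779, 0.0816, 0.2579]
orientation: [-1.564, -0.169, 0.168]
force: [0.1, -0.3, 0.3]
opening: 0.0564
t: 10.55
tool_pos: [0.5782, 0.0816, 0.3604]
orientation: [-1.564, -0.171, 0.167]
force: [0.0, -0.1, -0.1]
opening: 0.0601
t 10.6 grasp [0.5787 0.0816 0.1934] yaw 12.32 tilt [ 2.7e-03 -1.0e+00 -5.0e-04] q6 -0.16 open 0.0601 F [ 0.  -0.1 -0.1]
shift now (tool x,y,z mm) [-167.5  124.1 -223.1]
twist 0.000 shift after twist [-167.  -223.2] (x,z) down 124.39909258766474
```

```bash
python3 -m inch '[{"x":-14,"y":0,"z":-20,"twist":0},{"x":-19,"y":0,"z":-25,"twist":0},{"x":-19,"y":0,"z":-25,"twist":0},{"x":-19,"y":0,"z":-25,"twist":0},{"x":-19,"y":0,"z":-25,"twist":0},{"x":-19,"y":0,"z":-25,"twist":0},{"x":-19,"y":0,"z":-25,"twist":0},{"x":-19,"y":0,"z":-25,"twist":0},{"x":-18,"y":0,"z":-27,"twist":0},{"x":0,"y":0,"z":0,"twist":0}]' 0.4 20; python3 - <<'E'
from go import go
from plant import imaging
from h import *
go(.465,-.1718,.069,12.3)
t=imaging.read_camera("top"); s=imaging.read_camera("scene"); crop(t,"t5",220,130,420,310,3); crop(s,"s5",200,180,440,310,3); np.savez("scene5.npz",**s); np.savez("top5.npz",**t)
E
```

```text
t: 11.55
tool_pos: [0.4629, -0.1732, 0.358]
orientation: [-1.566, -0.166, 0.166]
force: [0.7, 0.2, 1.1]
opening: 0.0651
t 11.6 grasp [ 0.4629 -0.1734  0.191 ] yaw 12.13 tilt [-2.0e-04 -1.0e+00 -1.4e-03] q6 -0.67 open 0.0651 F [0.7 0.2 1.1]
shift now (tool x,y,z mm) [  2.4 122.    1.3]
twist -0.003 shift after twist [2.4 1.2] (x,z) down 122.0237469522483
```

View pics/s5.png

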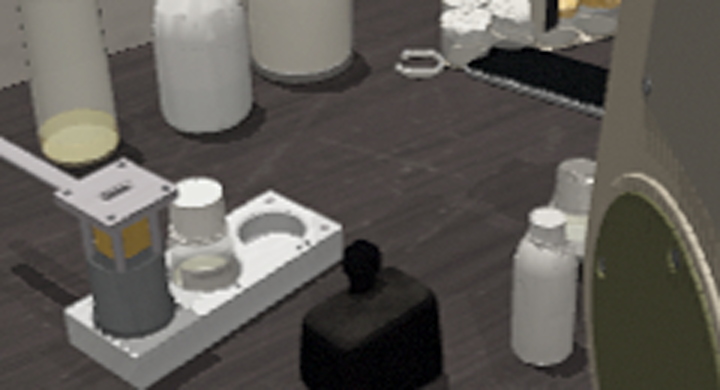

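View pics/t5.png

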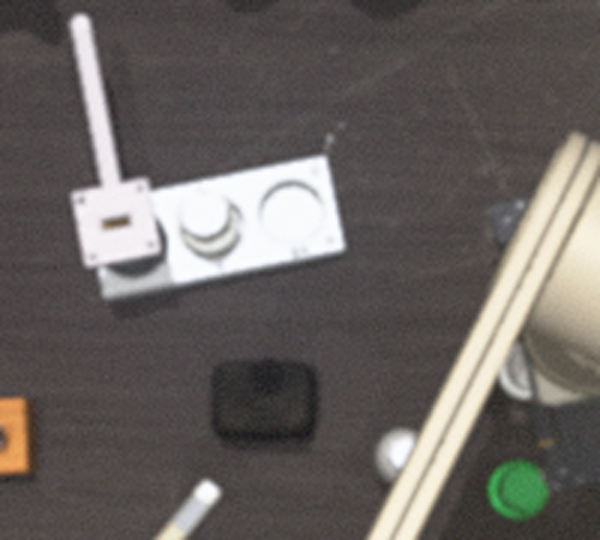

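The tall vial stands in the one-dot pocket (scene crop (205,235), top crop (207,220)). I'll check its seating and top-camera bias, then descend on the short vial.

```bash
python3 - <<'E'
from ov import *
t=dict(np.load("top5.npz")); s=dict(np.load("scene5.npz"))
for c,n in((t,"top"),(s,"scene")):
    A=W(c); m=(np.hypot(A[...,0]-.577,A[...,1]-.081)<.03)&(A[...,2]>.084)&(A[...,2]<.11)
    P=A[m]; print(n,"cap z",np.percentile(P[:,2],[10,50,90]).round(4),"c",P.mean(0).round(4))
    top=m&(A[...,2]>.088); 
    cnt=max(cv2.findContours(top.astype(np.uint8),0,cv2.CHAIN_APPROX_NONE)[0],key=len); e=cv2.fitEllipse(cnt); print(ray(c,*e[0],.093).round(4),np.round(e[1],1))
E
python3 -m inch '[{"x":2.5,"y":30,"z":1,"twist":0},{"x":0,"y":30,"z":0,"twist":0},{"x":0,"y":30,"z":0,"twist":0},{"x":0,"y":20,"z":0,"twist":0},{"x":0,"y":11,"z":0,"twist":0},{"x":0,"y":0,"z":0,"twist":0}]' 0.4 20;python3 go.py .465 -.1718 .069 12.3
```

```text
top cap z [0.0891 0.0926 0.0952] c [0.5794 0.0812 0.0923]
[0.5795 0.0814 0.093 ] [14.7 15.3]
scene cap z [0.0862 0.0905 0.0916] c [0.5717 0.0817 0.0898]
[0.5704 0.0826 0.093 ] [10.  15.8]
t: 12.25
tool_pos: [0.4659, -0.1678, 0.2352]
orientation: [-1.562, -0.168, 0.172]
force: [-0.2, 0.4, 0.1]
opening: 0.0648
t 12.2 grasp [ 0.4655 -0.1676  0.0682] yaw 12.38 tilt [-0.0023 -1.      0.0021] q6 -0.67 open 0.0648 F [-0.2  0.4  0.1]
shift now (tool x,y,z mm) [-1.4 -0.8 -4. ]
twist 0.001 shift after twist [-1.4 -4. ] (x,z) down -0.7692243754857109
```

```bash
python3 -m inch '[{"x":0,"y":0,"z":0,"twist":0}]';python3 go.py .4647 -.1727 .069 12.3
```

```text
t: 12.35
tool_pos: [0.4668, -0.1687, 0.2376]
orientation: [-1.565, -0.17, 0.169]
force: [0.9, -0.6, -0.9]
opening: 0.065
t 12.3 grasp [ 0.467  -0.1687  0.0706] yaw 12.36 tilt [ 8.e-04 -1.e+00 -4.e-04] q6 -0.67 open 0.0650 F [ 0.9 -0.6 -0.9]
shift now (tool x,y,z mm) [-3.1  1.6 -3.4]
twist 0.001 shift after twist [-3.1 -3.4] (x,z) down 1.6109592101563597
```

```bash
python3 -m inch '[{"x":-2.5,"y":1.5,"z":-3.5,"twist":0},{"x":0,"y":0,"z":0,"twist":0},{"x":0,"y":0,"z":0,"twist":0}]';python3 go.py .4647 -.1727 .069 12.3; python3 -m inch '[{"x":0,"y":0,"z":0,"twist":0},{"x":0,"y":0,"z":0,"twist":0},{"x":0,"y":0,"z":0,"twist":0},{"x":0,"y":0,"z":0,"twist":0},{"x":0,"y":0,"z":0,"twist":0}]' -1 20;python3 go.py .4647 -.1727 .069 12.3
```

```text
t: 12.65
tool_pos: [0.4648, -0.1733, 0.2361]
orientation: [-1.565, -0.169, 0.168]
force: [-0.2, -0.1, -0.1]
opening: 0.065
t 12.7 grasp [ 0.465  -0.1734  0.0691] yaw 12.29 tilt [ 1.1e-03 -1.0e+00 -9.0e-04] q6 -0.67 open 0.0650 F [-0.2 -0.1 -0.1]
shift now (tool x,y,z mm) [-0.2  0.1  0.8]
twist -0.000 shift after twist [-0.2  0.8] (x,z) down 0.07128209845028155
t: 13.15
tool_pos: [0.4646, -0.1729, 0.2352]
orientation: [-1.564, -0.169, 0.169]
force: [0.5, 0.5, -0.3]
opening: 0.0352
t 13.2 grasp [ 0.4646 -0.1729  0.0682] yaw 12.32 tilt [ 0. -1. -0.] q6 -0.67 open 0.0352 F [ 0.5  0.5 -0.3]
shift now (tool x,y,z mm) [ 0.2 -0.8  0.2]
twist 0.000 shift after twist [0.2 0.2] (x,z) down -0.7857036758949498
```

```bash
python3 -m inch '[{"x":0,"y":-10,"z":0,"twist":0},{"x":0,"y":-30,"z":0,"twist":0},{"x":0,"y":-30,"z":0,"twist":0},{"x":0,"y":-20,"z":0,"twist":0},{"x":0,"y":0,"z":0,"twist":0}]';python3 go.py .5913 .0174 .14 12.3
```

```text
t: 13.65
tool_pos: [0.4657, -0.1735, 0.3294]
orientation: [-1.568, -0.173, 0.164]
force: [0.5, 0.7, -1.0]
opening: 0.0352
t 13.7 grasp [ 0.4667 -0.174   0.1624] yaw 12.32 tilt [ 0.0052 -1.     -0.0042] q6 -0.67 open 0.0352 F [ 0.5  0.7 -1. ]
shift now (tool x,y,z mm) [162.5  22.6 160.5]
twist 0.000 shift after twist [162.5 160.5] (x,z) down 22.437278833122935
```

```bash
python3 -m inch '[{"x":13,"y":0,"z":13,"twist":0},{"x":25,"y":0,"z":25,"twist":0},{"x":25,"y":0,"z":25,"twist":0},{"x":25,"y":0,"z":25,"twist":0},{"x":25,"y":0,"z":25,"twist":0},{"x":25,"y":0,"z":25,"twist":0},{"x":17,"y":0,"z":15,"twist":0},{"x":8,"y":0,"z":7,"twist":0},{"x":0,"y":15,"z":0,"twist":0},{"x":0,"y":10,"z":0,"twist":0},{"x":0,"y":0,"z":0,"twist":0},{"x":0,"y":0,"z":0,"twist":0}]';python3 go.py .5913 .0174 .0762 12.3; python3 - <<'E'
from plant import imaging
from ov import *
s=imaging.read_camera("scene"); np.savez("scene6.npz",**s); crop(s,"s6",220,190,340,290,6)
E
```

```text
t: 14.85
tool_pos: [0.5889, 0.0171, 0.2992]
orientation: [-1.564, -0.166, 0.169]
force: [0.6, -1.2, -0.6]
opening: 0.0354
t 14.8 grasp [0.5886 0.0171 0.1322] yaw 12.24 tilt [-2.e-03 -1.e+00  4.e-04] q6 -0.27 open 0.0354 F [ 0.6 -1.2 -0.6]
shift now (tool x,y,z mm) [ 2.8 56.  -0.3]
twist -0.001 shift after twist [ 2.7 -0.3] (x,z) down 55.982147752555264
```

View pics/s6.png

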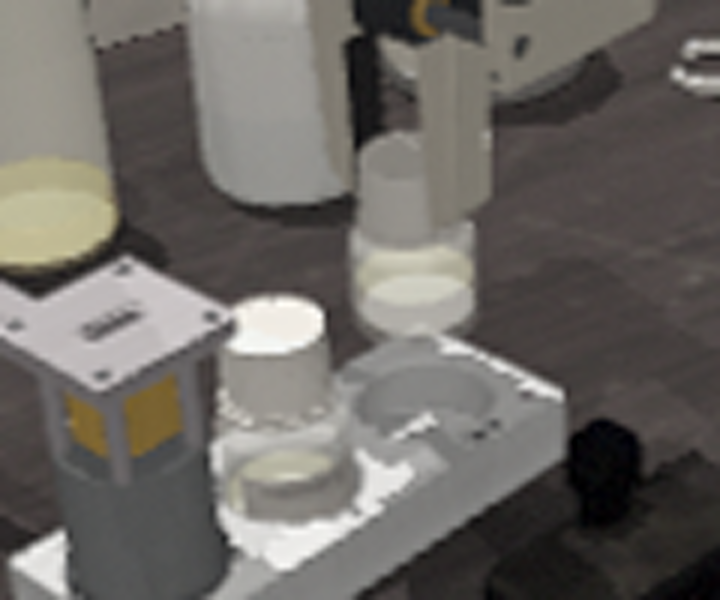

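The short vial hangs upright above the two-dot pocket, with its bottom at s6 (415,320) and the pocket at (425,395). I'll check its offset with the cylinder fit.

```bash
python3 - <<'E'
from ov import *
from scipy.optimize import least_squares
s=dict(np.load("scene6.npz")); Y=W(s); g=np.array([.5886,.0171])
m=(np.hypot(Y[...,0]-g[0]+.003,Y[...,1]-g[1])<.03)&(Y[...,2]>.068)&(Y[...,2]<.104)
P=Y[m]; r=least_squares(lambda p:np.hypot(P[:,0]-p[0],P[:,1]-p[1])-.022,g,loss="soft_l1",f_scale=.001); print("cyl",len(P),r.x, r.x-g, np.std(r.fun))
m=(np.hypot(Y[...,0]-.575,Y[...,1]-.081)<.028)&(Y[...,2]>.035)&(Y[...,2]<.064)
P=Y[m]; r=least_squares(lambda p:np.hypot(P[:,0]-p[0],P[:,1]-p[1])-.023,[.575,.081],loss="soft_l1",f_scale=.001); print("tall cyl",len(P),r.x, r.x-[.5779,.0816], np.std(r.fun))
E
python3 -m inch '[{"x":2.5,"y":10,"z":0,"twist":0},{"x":0,"y":10,"z":0,"twist":0},{"x":0,"y":0,"z":0,"twist":0},{"x":0,"y":0,"z":0,"twist":0}]';python3 go.py .5913 .0174 .0762 12.3
```

```text
cyl 326 [0.5872128  0.01645845] [-0.0013872  -0.00064155] 0.0016455262256013488
tall cyl 281 [0.57714395 0.08054436] [-0.00075605 -0.00105564] 0.0020732343590659876
t: 15.3
tool_pos: [0.5918, 0.0187, 0.2795]
orientation: [-1.564, -0.168, 0.17]
force: [-0.4, -0.3, -0.9]
opening: 0.0351
t 15.3 grasp [0.5916 0.0187 0.1125] yaw 12.32 tilt [-1.4e-03 -1.0e+00  3.0e-04] q6 -0.27 open 0.0351 F [-0.4 -0.3 -0.9]
shift now (tool x,y,z mm) [-0.5 36.3 -1.2]
twist 0.000 shift after twist [-0.5 -1.2] (x,z) down 36.29215833537407
```

```bash
python3 -m inch '[{"x":-0.5,"y":8,"z":-1,"twist":0},{"x":0,"y":6,"z":0,"twist":0},{"x":0,"y":3,"z":0,"twist":0},{"x":0,"y":3,"z":0,"twist":0},{"x":0,"y":3,"z":0,"twist":0},{"x":0,"y":3,"z":0,"twist":0},{"x":0,"y":0,"z":0,"twist":0}]';python3 go.py .5913 .0174 .0762 12.3;python3 -m inch '[{"x":0,"y":3,"z":0,"twist":0},{"x":0,"y":3,"z":0,"twist":0},{"x":0,"y":2,"z":0,"twist":0},{"x":0,"y":0,"z":0,"twist":0}]';python3 go.py .5913 .0174 .0762 12.3
```

```text
t: 16.0
tool_pos: [0.5917, 0.0176, 0.2537]
orientation: [-1.564, -0.168, 0.169]
force: [-0.6, -0.1, -0.6]
opening: 0.035
t 16.0 grasp [0.5915 0.0176 0.0867] yaw 12.32 tilt [-6.e-04 -1.e+00  2.e-04] q6 -0.27 open 0.0350 F [-0.6 -0.1 -0.6]
shift now (tool x,y,z mm) [-0.3 10.5 -0.2]
twist 0.000 shift after twist [-0.3 -0.2] (x,z) down 10.529484838640649
t: 16.4
tool_pos: [0.5916, 0.0176, 0.2458]
orientation: [-1.564, -0.168, 0.169]
force: [0.5, 0.2, -0.6]
opening: 0.0352
t 16.4 grasp [0.5915 0.0176 0.0788] yaw 12.32 tilt [-7.e-04 -1.e+00  2.e-04] q6 -0.27 open 0.0352 F [ 0.5  0.2 -0.6]
shift now (tool x,y,z mm) [-0.2  2.6 -0.1]
twist 0.000 shift after twist [-0.2 -0.1] (x,z) down 2.550763388418184
```

```bash
python3 -m inch '[{"x":0,"y":1.5,"z":0,"twist":0},{"x":0,"y":1,"z":0,"twist":0},{"x":0,"y":0.5,"z":0,"twist":0},{"x":0,"y":0,"z":0,"twist":0}]';python3 go.py .5913 .0174 .0762 12.3; python3 -m inch '[{"x":0,"y":0,"z":0,"twist":0},{"x":0,"y":0,"z":0,"twist":0},{"x":0,"y":0,"z":0,"twist":0}]' 0.2 20; python3 -m inch '[{"x":0,"y":-20,"z":0,"twist":0},{"x":0,"y":-30,"z":0,"twist":0},{"x":0,"y":-40,"z":0,"twist":0},{"x":0,"y":-30,"z":0,"twist":0},{"x":0,"y":0,"z":0,"twist":0}]';python3 go.py .4067 .249 .14 2.7
```

```text
t: 16.8
tool_pos: [0.5918, 0.0176, 0.2433]
orientation: [-1.564, -0.169, 0.169]
force: [-0.2, -0.6, -0.4]
opening: 0.0348
t 16.8 grasp [0.5919 0.0176 0.0763] yaw 12.32 tilt [ 1.e-04 -1.e+00 -0.e+00] q6 -0.27 open 0.0348 F [-0.2 -0.6 -0.4]
shift now (tool x,y,z mm) [-0.6  0.1 -0. ]
twist 0.000 shift after twist [-0.6 -0. ] (x,z) down 0.08334887232476496
t: 17.1
tool_pos: [0.5919, 0.0176, 0.2434]
orientation: [-1.564, -0.169, 0.169]
force: [1.1, 0.1, -0.3]
opening: 0.0534
t: 17.6
tool_pos: [0.5934, 0.0175, 0.3696]
orientation: [-1.566, -0.176, 0.161]
force: [0.2, 0.0, -0.1]
opening: 0.0561
t 17.6 grasp [0.595  0.0174 0.2026] yaw 12.32 tilt [ 0.0093 -1.     -0.0026] q6 -0.27 open 0.0561 F [ 0.2  0.  -0.1]
shift now (tool x,y,z mm) [-135.1   60.7  266.6]
twist 0.168 shift after twist [-177.2  240.2] (x,z) down 62.60597692875558
```

```bash
python3 -m inch '[{"x":-6,"y":0,"z":13,"twist":0.08},{"x":-17,"y":0,"z":23,"twist":0.086},{"x":-17,"y":0,"z":23,"twist":0},{"x":-17,"y":0,"z":23,"twist":0},{"x":-17,"y":0,"z":23,"twist":0},{"x":-17,"y":0,"z":23,"twist":0},{"x":-17,"y":0,"z":23,"twist":0},{"x":-17,"y":0,"z":23,"twist":0},{"x":-17,"y":0,"z":23,"twist":0},{"x":-17,"y":0,"z":23,"twist":0},{"x":-17,"y":0,"z":20,"twist":0},{"x":0,"y":0,"z":0,"twist":0}]' 0.0 20;python3 go.py .4064 .249 .14 2.8;  python3 - <<'E'
from plant import imaging
from ov import *
s=imaging.read_camera("scene"); np.savez("scene7.npz",**s); crop(s,"s7",170,200,330,400,3)
s=imaging.read_camera("top"); np.savez("top7.npz",**s); crop(s,"t7",180,160,360,300,4)
E
```

```text
t: 18.8
tool_pos: [0.3987, 0.2474, 0.3626]
orientation: [-1.57, -0.04, 0.042]
force: [-0.3, 0.0, -0.6]
opening: 0.0464
t 18.8 grasp [0.3985 0.2475 0.1956] yaw 2.97 tilt [-1.2e-03 -1.0e+00  5.0e-04] q6 0.39 open 0.0464 F [-0.3  0.  -0.6]
shift now (tool x,y,z mm) [ 8.1 55.6  1.1]
twist 0.003 shift after twist [8.  1.1] (x,z) down 55.60084031765225
```

View pics/s7.png

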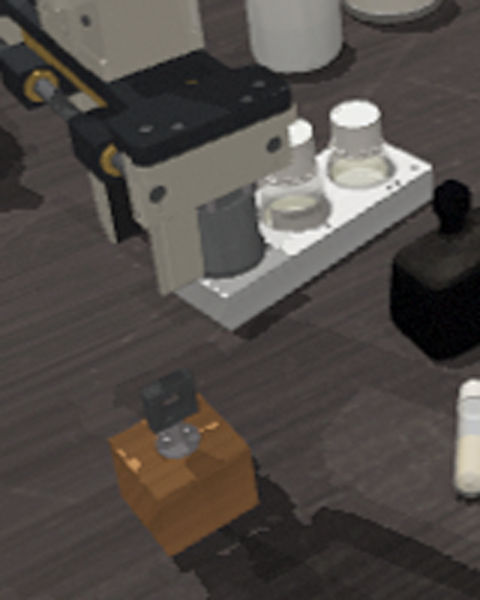

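View pics/t7.png

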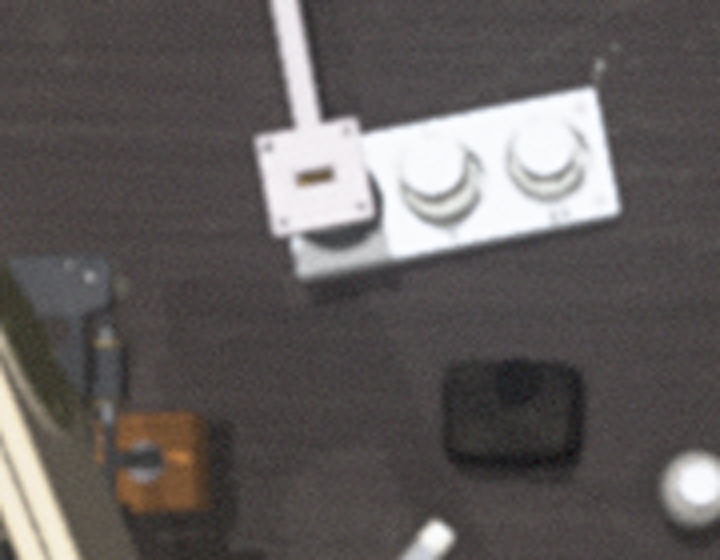

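Both vials are in their pockets (top crop tall (440,180), short (545,165)). The gripper is next to the key block, so I'll check the seating heights and descend on the key.

```bash
python3 - <<'E'
from ov import *
t=dict(np.load("top7.npz")); s=dict(np.load("scene7.npz"))
for c,n in((t,"top"),(s,"scene")):
    A=W(c)
    for nm,x,y in(("tall",.579,.081),("short",.592,.0175)):
        m=(np.hypot(A[...,0]-x,A[...,1]-y)<.012)&(A[...,2]>.06)&(A[...,2]<.11); print(n,nm,np.percentile(A[m][:,2],[20,50,80]).round(4))
A=W(s); m=(A[...,2]>.066)&(A[...,2]<.1)&(np.abs(A[...,0]-.405)<.02)&(np.abs(A[...,1]-.249)<.025); P=A[m]; print(len(P),P.mean(0),P.min(0),P.max(0))
E
python3 -m inch '[{"x":8,"y":10,"z":1,"twist":0},{"x":0,"y":20,"z":0,"twist":0},{"x":0,"y":0,"z":0,"twist":0},{"x":0,"y":0,"z":0,"twist":0}]'; python3 go.py .4064 .249 .078 2.8
```

```text
top tall [0.0905 0.0926 0.0949]
top short [0.0733 0.0754 0.0776]
scene tall [0.0902 0.0908 0.0915]
scene short [0.0731 0.0738 0.0744]
255 [0.40215843 0.25038761 0.08037679] [0.39732871 0.23553754 0.06600076] [0.41107023 0.26377766 0.09139712]
t: 19.3
tool_pos: [0.4088, 0.2465, 0.3324]
orientation: [-1.571, -0.036, 0.039]
force: [-0.4, 1.2, 0.1]
opening: 0.0461
t 19.3 grasp [0.4085 0.2463 0.1654] yaw 2.73 tilt [-1.8e-03 -1.0e+00 -9.0e-04] q6 0.39 open 0.0461 F [-0.4  1.2  0.1]
shift now (tool x,y,z mm) [-1.8 87.4  2.9]
twist -0.001 shift after twist [-2.   2.8] (x,z) down 87.40066163543024
```

```bash
python3 -m inch '[{"x":-2,"y":20,"z":3.5,"twist":0},{"x":0,"y":25,"z":0,"twist":0},{"x":0,"y":25,"z":0,"twist":0},{"x":0,"y":12,"z":0,"twist":0},{"x":0,"y":5,"z":0,"twist":0},{"x":0,"y":0,"z":0,"twist":0},{"x":0,"y":0,"z":0,"twist":0}]'; python3 go.py .4064 .2497 .078 2.8
```

```text
t: 20.0
tool_pos: [0.4069, 0.2508, 0.2476]
orientation: [-1.57, -0.04, 0.037]
force: [-0.3, -0.7, 0.3]
opening: 0.0464
t 20.0 grasp [0.4072 0.2509 0.0806] yaw 2.80 tilt [ 1.7e-03 -1.0e+00  7.0e-04] q6 0.40 open 0.0464 F [-0.3 -0.7  0.3]
shift now (tool x,y,z mm) [-0.8  2.6 -1.2]
twist 0.000 shift after twist [-0.8 -1.2] (x,z) down 2.5705550189177444
```

```bash
python3 -m inch '[{"x":-0.5,"y":2,"z":-1,"twist":0},{"x":0,"y":0,"z":0,"twist":0},{"x":0,"y":0,"z":0,"twist":0}]' ; python3 go.py .4064 .2497 .078 2.8; python3 -m inch '[{"x":0,"y":0,"z":0,"twist":0},{"x":0,"y":0,"z":0,"twist":0},{"x":0,"y":0,"z":0,"twist":0},{"x":0,"y":0,"z":0,"twist":0},{"x":0,"y":0,"z":0,"twist":0},{"x":0,"y":0,"z":0,"twist":0},{"x":0,"y":0,"z":0,"twist":0}]' -1 10; python3 go.py .4064 .2497 .078 2.8
```

```text
t: 20.3
tool_pos: [0.4059, 0.2496, 0.2447]
orientation: [-1.57, -0.039, 0.038]
force: [0.4, -0.4, -0.9]
opening: 0.0462
t 20.3 grasp [0.406  0.2496 0.0777] yaw 2.81 tilt [ 6.e-04 -1.e+00  3.e-04] q6 0.39 open 0.0462 F [ 0.4 -0.4 -0.9]
shift now (tool x,y,z mm) [ 0.4 -0.3  0.1]
twist 0.000 shift after twist [0.4 0.1] (x,z) down -0.32717210741574354
t: 21.0
tool_pos: [0.4059, 0.2496, 0.2443]
orientation: [-1.57, -0.039, 0.038]
force: [2.5, -0.4, -0.5]
opening: 0.0099
t 21.0 grasp [0.4059 0.2496 0.0773] yaw 2.81 tilt [ 3.e-04 -1.e+00  0.e+00] q6 0.39 open 0.0099 F [ 2.5 -0.4 -0.5]
shift now (tool x,y,z mm) [ 0.5 -0.7  0.1]
twist 0.000 shift after twist [0.5 0.1] (x,z) down -0.7458143201934803
```

```bash
python3 -m inch '[{"x":0,"y":0,"z":0,"twist":0},{"x":0,"y":-5,"z":0,"twist":0},{"x":0,"y":-10,"z":0,"twist":0},{"x":0,"y":-20,"z":0,"twist":0},{"x":0,"y":-30,"z":0,"twist":0},{"x":0,"y":-40,"z":0,"twist":0},{"x":0,"y":-30,"z":0,"twist":0},{"x":0,"y":0,"z":0,"twist":0}]' -1 45; python3 go.py .5631 .144 .21 12.3
python3 - <<'E'
from ov import *
for f in("top0","top5","top7"):
    c=dict(np.load(f+".npz")); g=cv2.cvtColor(c["color"],cv2.COLOR_RGB2GRAY).astype(float)
    w=np.clip(240-g[199:209,252:265]-30,0,None); v,u=np.mgrid[199:209,252:265]
    U,V=(w*u).sum()/w.sum(),(w*v).sum()/w.sum()
    cov=np.cov(np.stack([u.ravel(),v.ravel()]),aweights=w.ravel()); e=np.linalg.eigh(cov)[1][:,1]; print(f,U,V,ray(c,U,V,.126).round(4), "slot angle deg",np.degrees(np.arctan(e[1]/e[0])))
    A=W(c); m=np.zeros(g.shape,bool); m[190:218,245:272]=1; m&=(np.abs(A[...,2]-.126)<.006); P=np.array([ray(c,x,y,.126)[:2] for y,x in zip(*np.nonzero(m))])*1000; r=cv2.minAreaRect(P.astype(np.float32)); print(r, P.mean(0))
E
```

```text
t: 21.8
tool_pos: [0.4067, 0.2502, 0.3854]
orientation: [-1.567, -0.045, 0.033]
force: [0.5, 0.2, -0.7]
opening: 0.01
t 21.8 grasp [0.4079 0.2508 0.2184] yaw 2.82 tilt [ 0.0076 -1.      0.0035] q6 0.39 open 0.0100 F [ 0.5  0.2 -0.7]
shift now (tool x,y,z mm) [ 149.7    9.1 -114.3]
twist -0.165 shift after twist [ 128.9 -137.4] (x,z) down 8.398103002697194
top0 258.4221705940923 203.63790242283437 [0.5644 0.1425 0.126 ] slot angle deg -10.2370473621552
((564.5899047851562, 143.3404541015625), (57.013694763183594, 56.517879486083984), 12.009979248046875) [564.67878212 143.28503296]
top5 258.4337392550143 203.6400429799427 [0.5644 0.1425 0.126 ] slot angle deg -10.260937124516197
((564.8065795898438, 143.3865509033203), (56.570472717285156, 56.51787567138672), 12.010110855102539) [564.58346043 143.58354915]
top7 258.4222145567437 203.6402207657813 [0.5644 0.1425 0.126 ] slot angle deg -10.571317708393439
((564.5982055664062, 143.3918914794922), (57.07146453857422, 56.23978042602539), 10.933321952819824) [564.73574384 143.58044551]
```

```bash
python3 -m inch '[{"x":0,"y":0,"z":0,"twist":-0.08},{"x":0,"y":0,"z":0,"twist":-0.085},{"x":11,"y":0,"z":-12,"twist":0},{"x":18,"y":0,"z":-19,"twist":0},{"x":18,"y":0,"z":-19,"twist":0},{"x":18,"y":0,"z":-19,"twist":0},{"x":18,"y":0,"z":-19,"twist":0},{"x":18,"y":0,"z":-19,"twist":0},{"x":16,"y":0,"z":-17,"twist":0},{"x":9,"y":0,"z":-9,"twist":0},{"x":0,"y":0,"z":0,"twist":0},{"x":0,"y":0,"z":0,"twist":0}]'; python3 go.py .563 .144 .21 12.2;  python3 - <<'E'
from plant import imaging
from ov import *
s=imaging.read_camera("scene"); np.savez("scene8.npz",**s); crop(s,"s8",195,160,295,260,6)
s=imaging.read_camera("top"); np.savez("top8.npz",**s); crop(s,"t8",200,150,320,250,5)
E
```

```text
t: 23.0
tool_pos: [0.5568, 0.1464, 0.3788]
orientation: [-1.564, -0.166, 0.168]
force: [0.3, -0.1, -0.5]
opening: 0.0098
t 23.0 grasp [0.5566 0.1464 0.2118] yaw 12.20 tilt [-1.2e-03 -1.0e+00  5.0e-04] q6 -0.05 open 0.0098 F [ 0.3 -0.1 -0.5]
shift now (tool x,y,z mm) [ 5.7  1.8 -3.7]
twist 0.000 shift after twist [ 5.7 -3.7] (x,z) down 1.793955621878257
```

View pics/s8.png

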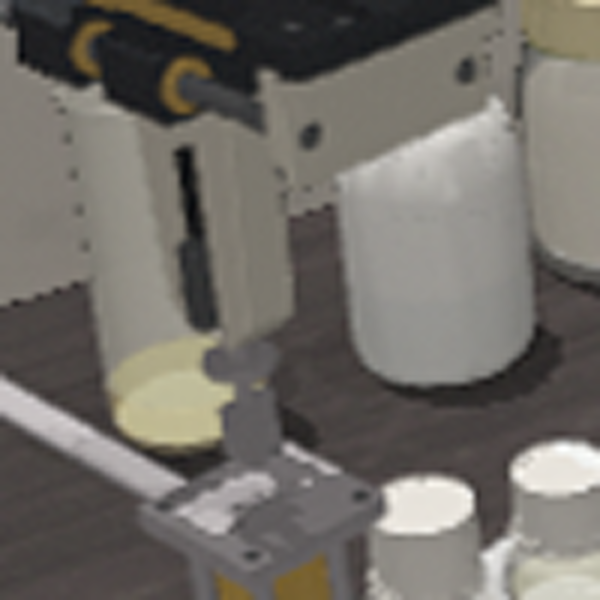

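View pics/t8.png

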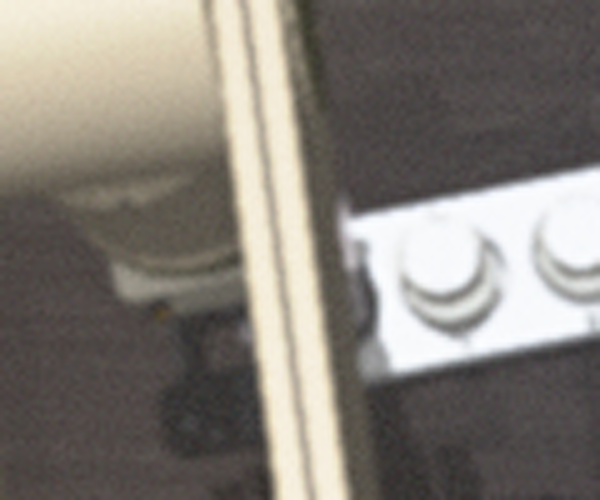

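The key hangs over the lock, shoulder at s8 (240,365) and blade at (250,420), still offset from the slot. I'll move closer and measure.

```bash
python3 -m inch '[{"x":3,"y":3,"z":-2,"twist":0},{"x":2.5,"y":4,"z":-1.5,"twist":0},{"x":0,"y":2,"z":0,"twist":0},{"x":0,"y":0,"z":0,"twist":0},{"x":0,"y":0,"z":0,"twist":0},{"x":0,"y":0,"z":0,"twist":0}]'; python3 go.py .563 .144 .195 12.2;  python3 - <<'E'
from plant import imaging
from ov import *
from go import st
s=imaging.read_camera("scene"); np.savez("scene9.npz",**s)
S,M=st(); g=S["tool_pos"]+M[:,1]*.167; print(g)
def keyl(o,yaw):
    Q=R.from_euler('z',yaw,degrees=True).as_matrix(); f=lambda a:np.array(a)@Q.T+o
    L=[circ(o,.012,0),circ(o,.012,.004)]
    for x in(-.0025,.0025): L.append(f([[x,-.009,-.011],[x,.009,-.011],[x,.009,-.028],[x,0,-.037],[x,-.009,-.028],[x,-.009,-.011]]))
    for x in(-.005,.005): L.append(f([[x,-.014,.018],[x,.014,.018],[x,.014,.046],[x,-.014,.046],[x,-.014,.018]]))
    return L
o=g-[0,0,.0323]
bias=np.array([-.0015,-.001,-.0014])
L=[(l,(0,0,255)) for l in keyl(o,12.2)]+[(l,(0,255,0)) for l in keyl(o+bias,12.2)]
for l in rackpts(.5759,.0775,12.3)[3:]: l[:,2]-=.0014; L.append((l,(255,0,0)))
Q=R.from_euler('z',12.3,degrees=True).as_matrix(); c=np.array([.5615,.1434,.1246])
for a in(0,.002): L.append((np.array([[-.00375-a,-.01025-a,0],[.00375+a,-.01025-a,0],[.00375+a,.01025+a,0],[-.00375-a,.01025+a,0],[-.00375-a,-.01025-a,0]])@Q.T+c,(255,0,0)))
draw(s,[],(215,190,265,260),8,"o9a");draw(s,L,(215,190,265,260),8,"o9b")
import cv2; cv2.imwrite("pics/o9.png",np.hstack([cv2.imread("pics/o9a.png"),cv2.imread("pics/o9b.png")]))
E
```

```text
t: 23.7
tool_pos: [0.5632, 0.1441, 0.3704]
orientation: [-1.564, -0.168, 0.168]
force: [0.0, -0.3, -0.5]
opening: 0.0097
t 23.7 grasp [0.5633 0.1441 0.2034] yaw 12.26 tilt [ 1.e-04 -1.e+00 -0.e+00] q6 -0.05 open 0.0097 F [ 0.  -0.3 -0.5]
shift now (tool x,y,z mm) [-0.3  8.4 -0.1]
twist 0.001 shift after twist [-0.3 -0.1] (x,z) down 8.3687389737008
[0.56330822 0.14412942 0.20341527]
```

View pics/o9.png

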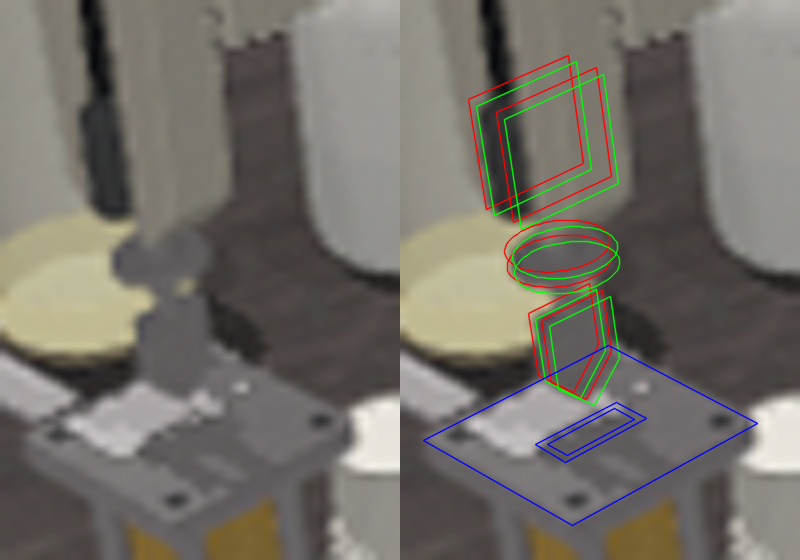

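```bash
python3 - <<'E'
from ov import *
c=dict(np.load("scene9.npz")); A=W(c); Q=R.from_euler('z',12.3,degrees=True).as_matrix()
q=(A-np.array([.5615,.1434,0]))@Q
b=(np.abs(q[...,0])<.02)&(np.abs(q[...,1])<.02)&(q[...,2]>.129)
for z0,z1 in((.133,.138),(.138,.143),(.143,.148),(.148,.153),(.153,.157),(.158,.162),(.164,.169),(.169,.173),(.173,.178)):
    m=b&(q[...,2]>z0)&(q[...,2]<z1); P=q[m]
    if len(P): print(z0,len(P),"x",np.percentile(P[:,0],[10,50,90]).round(4),"y",P[:,1].min().round(4),P[:,1].max().round(4))
# plate top edges in slot frame
m=(np.abs(q[...,0])<.04)&(np.abs(q[...,1])<.04)&(np.abs(q[...,2]-.1246)<.003); P=q[m]; print("plate",len(P),np.median(P[:,2]),P.min(0),P.max(0))
E
```

```text
0.133 7 x [-0.003 -0.002 -0.001] y -0.0046 0.0044
0.138 16 x [-0.0035 -0.002  -0.0009] y -0.0071 0.0087
0.143 21 x [-0.003  -0.0017  0.001 ] y -0.0097 0.0099
0.148 21 x [-0.003  -0.0017 -0.0003] y -0.0091 0.0093
0.153 19 x [-0.0034 -0.0021 -0.0005] y -0.0079 0.0108
0.158 14 x [-0.0029 -0.0012  0.0004] y -0.0079 0.0098
0.164 4 x [-0.0036 -0.0024 -0.0009] y -0.0007 0.0044
0.169 22 x [-0.0107 -0.0061  0.0037] y -0.007 0.0125
0.173 52 x [-0.0096 -0.003   0.0052] y -0.0109 0.012
plate 469 0.12465081986398716 [-0.03012553 -0.02949545  0.12161788] [0.02828875 0.02859738 0.1270951 ]
```

The depth points put the blade within 0.5 mm of the slot centre in both rack axes, so I'll insert.

```bash
python3 -m inch '[{"x":-0.4,"y":3,"z":0,"twist":0},{"x":0,"y":3,"z":0,"twist":0},{"x":0,"y":2,"z":0,"twist":0},{"x":0,"y":2,"z":0,"twist":0},{"x":0,"y":2,"z":0,"twist":0},{"x":0,"y":0,"z":0,"twist":0}]'; python3 go.py .563 .144 .1583 12.2; python3 -m inch '[{"x":0,"y":2,"z":0,"twist":0},{"x":0,"y":2,"z":0,"twist":0},{"x":0,"y":2,"z":0,"twist":0},{"x":0,"y":0,"z":0,"twist":0}]'; python3 go.py .563 .144 .1583 12.2
```

```text
t: 24.35
tool_pos: [0.5627, 0.144, 0.3578]
orientation: [-1.564, -0.167, 0.169]
force: [-0.4, 0.9, 0.5]
opening: 0.0099
t 24.4 grasp [0.5626 0.144  0.1908] yaw 12.26 tilt [-7.e-04 -1.e+00  0.e+00] q6 -0.05 open 0.0099 F [-0.4  0.9  0.5]
shift now (tool x,y,z mm) [ 0.4 32.5 -0. ]
twist 0.001 shift after twist [ 0.4 -0. ] (x,z) down 32.46372702860223
t: 24.75
tool_pos: [0.5627, 0.144, 0.3518]
orientation: [-1.564, -0.167, 0.169]
force: [0.6, -0.5, -0.4]
opening: 0.0097
t 24.8 grasp [0.5626 0.144  0.1848] yaw 12.26 tilt [-7.e-04 -1.e+00  0.e+00] q6 -0.05 open 0.0097 F [ 0.6 -0.5 -0.4]
shift now (tool x,y,z mm) [ 0.4 26.5 -0. ]
twist 0.001 shift after twist [ 0.4 -0. ] (x,z) down 26.470113846542436
```

```bash
python3 -m inch '[{"x":0,"y":2,"z":0,"twist":0},{"x":0,"y":1.5,"z":0,"twist":0},{"x":0,"y":1,"z":0,"twist":0},{"x":0,"y":0,"z":0,"twist":0}]'; python3 -m inch '[{"x":0,"y":1,"z":0,"twist":0},{"x":0,"y":1,"z":0,"twist":0},{"x":0,"y":0,"z":0,"twist":0}]'; python3 go.py .563 .144 .1583 12.2
```

```text
t: 25.15
tool_pos: [0.5628, 0.144, 0.3475]
orientation: [-1.564, -0.168, 0.168]
force: [0.2, 0.5, -0.7]
opening: 0.0098
t: 25.45
tool_pos: [0.5628, 0.144, 0.3455]
orientation: [-1.564, -0.168, 0.168]
force: [0.1, 0.0, -1.0]
opening: 0.0096
t 25.4 grasp [0.5628 0.144  0.1785] yaw 12.26 tilt [-3.e-04 -1.e+00  0.e+00] q6 -0.05 open 0.0096 F [ 0.1  0.  -1. ]
shift now (tool x,y,z mm) [ 0.3 20.2 -0. ]
twist 0.001 shift after twist [ 0.2 -0. ] (x,z) down 20.22301596392728
```

Still free at 17 mm of depth. I'll keep pushing in small steps with slight rocking.

```bash
python3 -m inch '[{"x":0,"y":1,"z":0,"twist":0},{"x":0,"y":1,"z":0,"twist":0},{"x":0,"y":1,"z":0,"twist":0},{"x":0,"y":0,"z":0,"twist":0}]'; python3 go.py .563 .144 .1583 12.2; python3 -m inch '[{"x":0,"y":1,"z":0,"twist":0},{"x":0,"y":1,"z":0,"twist":0},{"x":0,"y":1,"z":0,"twist":0},{"x":0,"y":0,"z":0,"twist":0}]'; python3 go.py .563 .144 .1583 12.2
```

```text
t: 25.85
tool_pos: [0.5628, 0.144, 0.3425]
orientation: [-1.564, -0.168, 0.168]
force: [-0.6, -0.4, -0.6]
opening: 0.0096
t 25.9 grasp [0.5627 0.144  0.1755] yaw 12.26 tilt [-3.e-04 -1.e+00 -0.e+00] q6 -0.05 open 0.0096 F [-0.6 -0.4 -0.6]
shift now (tool x,y,z mm) [ 0.3 17.2 -0. ]
twist 0.001 shift after twist [ 0.3 -0. ] (x,z) down 17.194744249474063
t: 26.25
tool_pos: [0.5632, 0.1437, 0.3403]
orientation: [-1.565, -0.169, 0.167]
force: [0.8, -3.0, 2.3]
opening: 0.0098
t 26.2 grasp [0.5634 0.1436 0.1733] yaw 12.25 tilt [ 1.1e-03 -1.0e+00 -8.0e-04] q6 -0.05 open 0.0098 F [ 0.8 -3.   2.3]
shift now (tool x,y,z mm) [-0.3 15.   0.5]
twist 0.001 shift after twist [-0.3  0.5] (x,z) down 14.96040638455573
```

```bash
python3 -m inch '[{"x":0,"y":0,"z":-0.6,"twist":0},{"x":0,"y":0,"z":0,"twist":0}]'; python3 go.py .563 .144 .1583 12.2; python3 -m inch '[{"x":0,"y":1,"z":0,"twist":0},{"x":0,"y":1,"z":0,"twist":0},{"x":0,"y":0,"z":0,"twist":0}]'; python3 go.py .563 .144 .1583 12.2
```

```text
t: 26.45
tool_pos: [0.5632, 0.1433, 0.3401]
orientation: [-1.564, -0.169, 0.167]
force: [-0.1, -2.1, 3.8]
opening: 0.0094
t 26.4 grasp [0.5634 0.1433 0.1731] yaw 12.25 tilt [ 1.e-03 -1.e+00 -1.e-04] q6 -0.05 open 0.0094 F [-0.1 -2.1  3.8]
shift now (tool x,y,z mm) [-0.2 14.8  0.7]
twist 0.001 shift after twist [-0.2  0.7] (x,z) down 14.824648556789944
t: 26.75
tool_pos: [0.5631, 0.1432, 0.3375]
orientation: [-1.565, -0.168, 0.168]
force: [1.7, -3.4, 0.3]
opening: 0.0099
t 26.8 grasp [0.5631 0.1431 0.1705] yaw 12.25 tilt [ 1.e-04 -1.e+00 -4.e-04] q6 -0.05 open 0.0099 F [ 1.7 -3.4  0.3]
shift now (tool x,y,z mm) [ 0.1 12.2  0.9]
twist 0.001 shift after twist [0.1 0.9] (x,z) down 12.157226873038828
```

```bash
python3 -m inch '[{"x":0.2,"y":0,"z":-0.8,"twist":0},{"x":0,"y":1,"z":0,"twist":0},{"x":0,"y":1,"z":0,"twist":0},{"x":0,"y":0,"z":0,"twist":0}]'; python3 go.py .563 .144 .1583 12.2; python3 -m inch '[{"x":0,"y":1,"z":0,"twist":0},{"x":0,"y":1,"z":0,"twist":0},{"x":0,"y":0,"z":0,"twist":0}]'; python3 go.py .563 .144 .1583 12.2
```

```text
t: 27.15
tool_pos: [0.5631, 0.1427, 0.335]
orientation: [-1.564, -0.167, 0.169]
force: [1.0, -1.6, -1.4]
opening: 0.0095
t 27.1 grasp [0.5629 0.1427 0.168 ] yaw 12.27 tilt [-1.3e-03 -1.0e+00  2.0e-04] q6 -0.05 open 0.0095 F [ 1.  -1.6 -1.4]
shift now (tool x,y,z mm) [0.4 9.7 1.2]
twist 0.001 shift after twist [0.4 1.2] (x,z) down 9.742559694999041
t: 27.45
tool_pos: [0.5633, 0.1427, 0.3336]
orientation: [-1.564, -0.168, 0.168]
force: [0.9, -1.3, -0.2]
opening: 0.0096
t 27.4 grasp [0.5633 0.1427 0.1666] yaw 12.26 tilt [-2.e-04 -1.e+00  1.e-04] q6 -0.05 open 0.0096 F [ 0.9 -1.3 -0.2]
shift now (tool x,y,z mm) [0.  8.3 1.3]
twist 0.001 shift after twist [0.  1.3] (x,z) down 8.290541423713355
```

```bash
python3 -m inch '[{"x":0,"y":1,"z":-0.4,"twist":0},{"x":0,"y":1,"z":0,"twist":0},{"x":0,"y":0,"z":0,"twist":0}]'; python3 go.py .563 .144 .1583 12.2; python3 -m inch '[{"x":0,"y":1,"z":0,"twist":0.03},{"x":0,"y":1,"z":0,"twist":-0.06},{"x":0,"y":0,"z":0,"twist":0.03},{"x":0,"y":0,"z":0,"twist":0}]'; python3 go.py .563 .144 .1583 12.2
```

```text
t: 27.75
tool_pos: [0.5636, 0.1426, 0.3324]
orientation: [-1.563, -0.169, 0.167]
force: [0.3, 0.3, 3.4]
opening: 0.0098
t 27.8 grasp [0.5638 0.1428 0.1654] yaw 12.27 tilt [ 1.3e-03 -1.0e+00  6.0e-04] q6 -0.05 open 0.0098 F [0.3 0.3 3.4]
shift now (tool x,y,z mm) [-0.5  7.1  1.4]
twist 0.001 shift after twist [-0.5  1.4] (x,z) down 7.112947444194634
t: 28.15
tool_pos: [0.5635, 0.1426, 0.3299]
orientation: [-1.564, -0.168, 0.167]
force: [0.7, 1.4, 1.1]
opening: 0.0098
t 28.1 grasp [0.5636 0.1427 0.1629] yaw 12.24 tilt [ 6.e-04 -1.e+00  6.e-04] q6 -0.05 open 0.0098 F [0.7 1.4 1.1]
shift now (tool x,y,z mm) [-0.3  4.6  1.4]
twist 0.001 shift after twist [-0.3  1.4] (x,z) down 4.575382166793929
```

```bash
python3 -m inch '[{"x":0,"y":1,"z":0.2,"twist":0},{"x":0,"y":1,"z":0,"twist":0},{"x":0,"y":0,"z":0,"twist":0}]'; python3 go.py .563 .144 .1583 12.2; python3 -m inch '[{"x":0,"y":1,"z":0,"twist":0.03},{"x":0,"y":1,"z":0,"twist":-0.06},{"x":0,"y":0,"z":0,"twist":0.03},{"x":0,"y":0,"z":0,"twist":0}]'; python3 go.py .563 .144 .1583 12.2
```

```text
t: 28.45
tool_pos: [0.5634, 0.1426, 0.3274]
orientation: [-1.564, -0.168, 0.168]
force: [0.6, 1.7, 0.8]
opening: 0.01
t 28.4 grasp [0.5634 0.1426 0.1604] yaw 12.28 tilt [-0.e+00 -1.e+00  3.e-04] q6 -0.05 open 0.0100 F [0.6 1.7 0.8]
shift now (tool x,y,z mm) [-0.1  2.1  1.4]
twist 0.001 shift after twist [-0.1  1.4] (x,z) down 2.141750278615462
t: 28.85
tool_pos: [0.5632, 0.1425, 0.3253]
orientation: [-1.564, -0.167, 0.168]
force: [-0.0, 1.1, 0.4]
opening: 0.0098
t 28.9 grasp [0.5631 0.1425 0.1583] yaw 12.24 tilt [-9.e-04 -1.e+00  2.e-04] q6 -0.05 open 0.0098 F [-0.   1.1  0.4]
shift now (tool x,y,z mm) [ 0.3 -0.   1.5]
twist 0.001 shift after twist [0.3 1.5] (x,z) down -0.04376093448038576
```

```bash
python3 -m inch '[{"x":0,"y":1,"z":0,"twist":0},{"x":0,"y":0,"z":0,"twist":0}]'; python3 go.py .563 .144 .1583 12.2; python3 -m inch '[{"x":0,"y":1,"z":0,"twist":0},{"x":0,"y":0,"z":0,"twist":0}]'; python3 go.py .563 .144 .1583 12.2;  python3 - <<'E'
from plant import imaging
from ov import *
s=imaging.read_camera("scene"); np.savez("scene10.npz",**s); crop(s,"s10",205,190,265,250,10)
E
```

```text
t: 29.05
tool_pos: [0.5632, 0.1425, 0.3252]
orientation: [-1.564, -0.168, 0.169]
force: [-2.2, 1.6, 5.4]
opening: 0.0099
t 29.1 grasp [0.5631 0.1425 0.1582] yaw 12.31 tilt [-5.e-04 -1.e+00  2.e-04] q6 -0.06 open 0.0099 F [-2.2  1.6  5.4]
shift now (tool x,y,z mm) [ 0.2 -0.1  1.5]
twist 0.002 shift after twist [0.2 1.5] (x,z) down -0.13621073760525237
t: 29.25
tool_pos: [0.5632, 0.1425, 0.3251]
orientation: [-1.564, -0.168, 0.169]
force: [-7.5, 0.8, 11.3]
opening: 0.0094
t 29.2 grasp [0.5631 0.1425 0.1581] yaw 12.31 tilt [-3.e-04 -1.e+00  1.e-04] q6 -0.06 open 0.0094 F [-7.5  0.8 11.3]
shift now (tool x,y,z mm) [ 0.2 -0.2  1.5]
twist 0.002 shift after twist [0.2 1.5] (x,z) down -0.1753079222790721
```

View pics/s10.png

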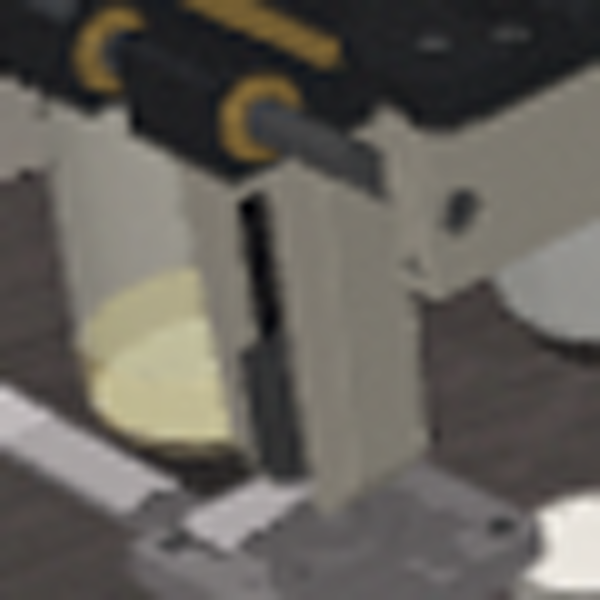

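The shoulder is on the plate: a hard stop at grasp z 0.158, as calculated, with force rising to 11 N. I'll ease the sideways load and start the clockwise turn.

```bash
python3 -m inch '[{"x":-0.5,"y":0,"z":0,"twist":0},{"x":0,"y":0,"z":0,"twist":0}]'; python3 -m inch '[{"x":0,"y":0,"z":0,"twist":0.08},{"x":0,"y":0,"z":0,"twist":0.08},{"x":0,"y":0,"z":0,"twist":0.08},{"x":0,"y":0,"z":0,"twist":0.08},{"x":0,"y":0,"z":0,"twist":0}]'; python3 go.py .563 .144 .1583 -80; python3 -c "
from go import st
s,M=st(); print(s['wrist_torque'])"
```

```text
t: 29.5
tool_pos: [0.563, 0.1425, 0.3251]
orientation: [-1.564, -0.169, 0.168]
force: [-4.3, 1.1, 9.2]
opening: 0.0098
t: 30.0
tool_pos: [0.5633, 0.1425, 0.3251]
orientation: [-1.569, 0.083, -0.087]
force: [-0.2, 1.1, 7.6]
opening: 0.0097
t 30.0 grasp [0.5637 0.1426 0.1581] yaw -6.19 tilt [ 2.1e-03 -1.0e+00  7.0e-04] q6 0.27 open 0.0097 F [-0.2  1.1  7.6]
shift now (tool x,y,z mm) [-0.8 -0.2  1.4]
twist 1.288 shift after twist [-1.5 -0.4] (x,z) down -0.17088130879883145
[ 0.23101572  0.31792971 -0.00081948]
```

```bash
python3 -m inch '[{"x":0,"y":0,"z":0,"twist":0.08},{"x":0,"y":0,"z":0,"twist":0.08},{"x":0,"y":0,"z":0,"twist":0.08},{"x":0,"y":0,"z":0,"twist":0.08},{"x":0,"y":0,"z":0,"twist":0}]'; python3 go.py .563 .144 .1583 -80; python3 -c "
from go import st
s,M=st(); print(s['wrist_torque'])"
python3 - <<'E'
from plant import imaging
from ov import *
s=imaging.read_camera("scene"); crop(s,"s11",160,160,330,290,4)
E
```

```text
t: 30.5
tool_pos: [0.5632, 0.1425, 0.3251]
orientation: [-1.544, 0.335, -0.337]
force: [-1.5, 0.9, 8.6]
opening: 0.0097
t 30.5 grasp [0.5635 0.1425 0.1581] yaw -24.53 tilt [ 0.0013 -1.      0.001 ] q6 0.59 open 0.0097 F [-1.5  0.9  8.6]
shift now (tool x,y,z mm) [-1.  -0.2  1.1]
twist 0.968 shift after twist [-1.5 -0.2] (x,z) down -0.16619079818236404
[ 0.16022343  0.50642302 -0.0299228 ]
```

View pics/s11.png

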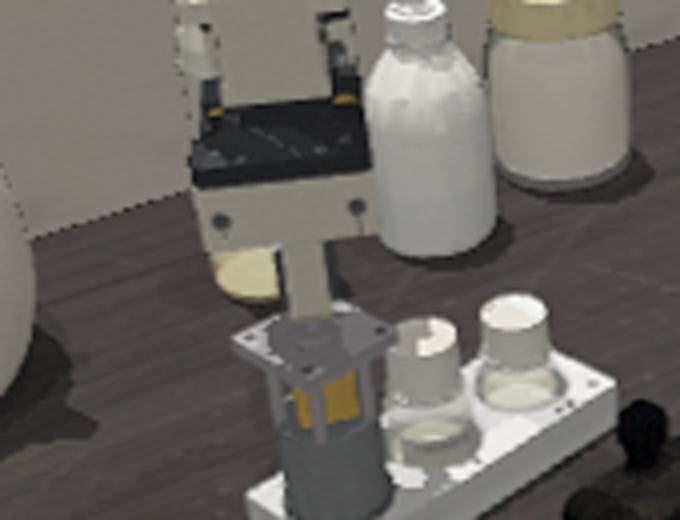

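The shoulder is flush on the plate (s11 (315,330)), and the bar has swung away from its start and is now behind the lock. The spring torque is small, so I'll keep turning.

```bash
python3 -m inch '[{"x":0,"y":0,"z":0,"twist":0.08},{"x":0,"y":0,"z":0,"twist":0.08},{"x":0,"y":0,"z":0,"twist":0.08},{"x":0,"y":0,"z":0,"twist":0.08},{"x":0,"y":0,"z":0,"twist":0.08},{"x":0,"y":0,"z":0,"twist":0}]'; python3 go.py .563 .144 .1583 -80;  python3 -m inch '[{"x":0,"y":0,"z":0,"twist":0.08},{"x":0,"y":0,"z":0,"twist":0.08},{"x":0,"y":0,"z":0,"twist":0.08},{"x":0,"y":0,"z":0,"twist":0.08},{"x":0,"y":0,"z":0,"twist":0.08},{"x":0,"y":0,"z":0,"twist":0}]'; python3 go.py .563 .144 .1583 -80; python3 -c "
from go import st
s,M=st(); print(s['wrist_torque'])"
python3 - <<'E'
from plant import imaging
from ov import *
s=imaging.read_camera("scene"); crop(s,"s12",160,160,330,290,4)
s=imaging.read_camera("top"); crop(s,"t12",210,120,350,240,5)
E
```

```text
t: 31.15
tool_pos: [0.563, 0.1426, 0.3251]
orientation: [-1.471, 0.646, -0.647]
force: [-3.7, 1.3, 8.3]
opening: 0.0098
t 31.1 grasp [0.5632 0.1427 0.1581] yaw -47.44 tilt [ 3.0e-04 -1.0e+00  1.3e-03] q6 0.99 open 0.0098 F [-3.7  1.3  8.3]
shift now (tool x,y,z mm) [-1.1 -0.2  0.7]
twist 0.568 shift after twist [-1.3 -0. ] (x,z) down -0.161073579791976
t: 31.75
tool_pos: [0.563, 0.1427, 0.3251]
orientation: [-1.351, 0.952, -0.953]
force: [-4.1, 1.3, 9.1]
opening: 0.0097
t 31.8 grasp [0.5632 0.1428 0.1581] yaw -70.35 tilt [-4.0e-04 -1.0e+00  1.3e-03] q6 1.39 open 0.0097 F [-4.1  1.3  9.1]
shift now (tool x,y,z mm) [-1.1 -0.2  0.2]
twist 0.168 shift after twist [-1.2  0. ] (x,z) down -0.1650789418292109
[ 0.40697815  0.84051817 -0.00185732]
```

View pics/s12.png

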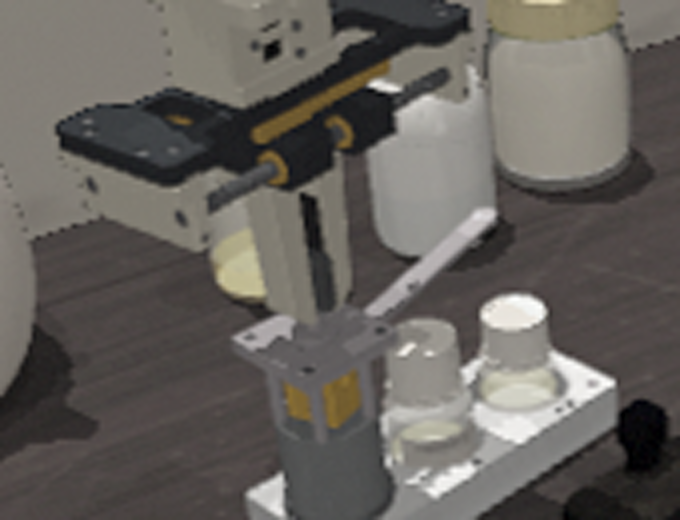

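View pics/t12.png

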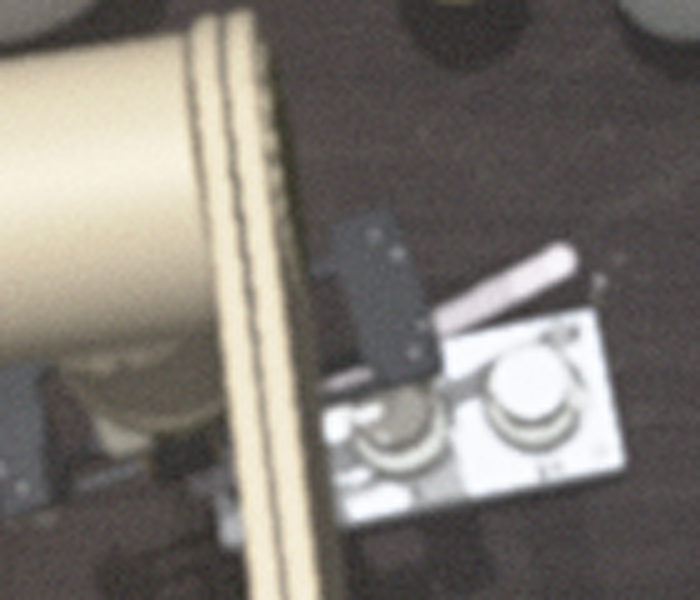

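The bar (top crop tip at (565,258)) is sweeping toward the pockets. I'll finish the turn to the stop.

```bash
python3 -m inch '[{"x":0,"y":0,"z":0,"twist":0.06},{"x":0,"y":0,"z":0,"twist":0.06},{"x":0,"y":0,"z":0,"twist":0.05},{"x":0,"y":0,"z":0,"twist":0}]'; python3 go.py .563 .144 .1583 -83.4; python3 -c "
from go import st
s,M=st(); print(s['wrist_torque'],s['joint_torque'][5])";  python3 -m inch '[{"x":0,"y":0,"z":0,"twist":0.03},{"x":0,"y":0,"z":0,"twist":0.03},{"x":0,"y":0,"z":0,"twist":0}]'; python3 go.py .563 .144 .1583 -83.4; python3 -c "
from go import st
s,M=st(); print(s['wrist_torque'],s['joint_torque'][5])"
python3 - <<'E'
from plant import imaging
from ov import *
s=imaging.read_camera("scene"); crop(s,"s13",160,160,330,290,4)
s=imaging.read_camera("top"); crop(s,"t13",210,120,350,240,5); np.savez("top13.npz",**s)
E
```

```text
t: 32.25
tool_pos: [0.563, 0.1427, 0.3252]
orientation: [-1.285, 1.08, -1.08]
force: [-3.2, 2.7, 8.7]
opening: 0.0096
t 32.2 grasp [0.5632 0.1429 0.1582] yaw -80.03 tilt [-6.0e-04 -1.0e+00  1.2e-03] q6 1.56 open 0.0096 F [-3.2  2.7  8.7]
shift now (tool x,y,z mm) [-1.1 -0.1  0. ]
twist 0.059 shift after twist [-1.1 -0.1] (x,z) down -0.13436624700599586
[0.48173431 0.87888843 0.05815476] 0.8962779678404331
t: 32.55
tool_pos: [0.563, 0.1428, 0.3251]
orientation: [-1.26, 1.124, -1.124]
force: [-4.2, 2.2, 10.6]
opening: 0.0097
t 32.5 grasp [0.5632 0.1429 0.1581] yaw -83.42 tilt [-7.0e-04 -1.0e+00  1.2e-03] q6 1.62 open 0.0097 F [-4.2  2.2 10.6]
shift now (tool x,y,z mm) [-1.1 -0.2 -0.1]
twist -0.000 shift after twist [-1.1 -0.1] (x,z) down -0.15767625856055734
[0.44445135 0.8850478  0.10319625] 0.5770579352974892
```

View pics/s13.png

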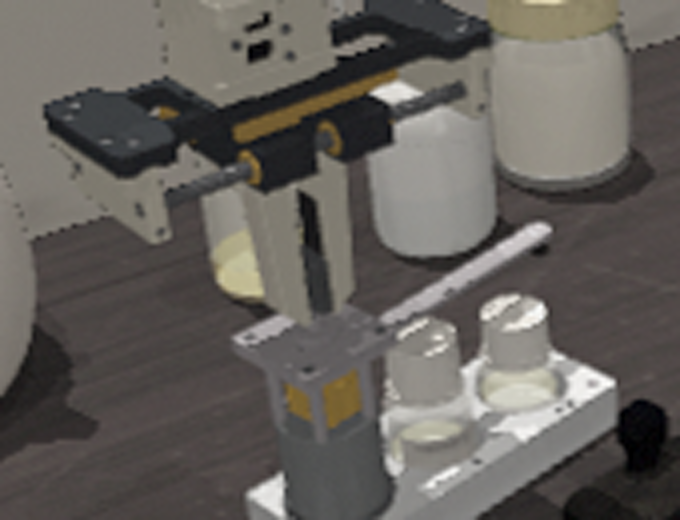

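View pics/t13.png

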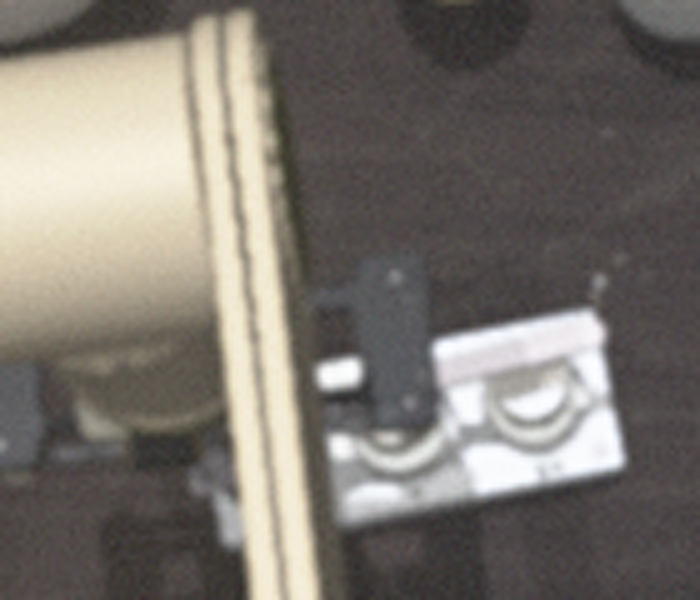

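```bash
cat > bar.py <<'E'
from plant import imaging
from ov import *
from go import st
c=imaging.read_camera("top"); A=W(c); Q=R.from_euler('z',12.2,degrees=True).as_matrix()
q=(A-np.array([.5645,.1435,0]))@Q
m=(q[...,2]>.1)&(q[...,2]<.118)&(q[...,1]<-.085)&(q[...,1]>-.18)&(np.abs(q[...,0])<.06); P=q[m]
# direct pixel -> on z=.110 plane
k=np.polyfit(P[:,1],P[:,0],1); print("bar px",len(P),"rack x at y=-.13:",np.polyval(k,-.13).round(4),"slope deg",np.degrees(np.arctan(k[0])).round(2), "bar turn by tip ",np.degrees(np.arctan2(.13,np.polyval(k,-.13))).round(1), "end y",P[:,1].min())
s,M=st(); print(s["t"],s["force"].round(1),s["wrist_torque"].round(3),"yaw",np.degrees(np.arctan2(M[1,0],M[0,0])))
E
python3 bar.py
```

```text
bar px 211 rack x at y=-.13: 0.0092 slope deg -4.49 bar turn by tip  86.0 end y -0.16508935034883962
32.7 [-3.5  2.7  8.9] [0.504 0.897 0.089] yaw -83.3640003187102
```

The bar measures about 86°, slightly short of the stop, so I'll turn a little further.

```bash
python3 -m inch '[{"x":0,"y":0,"z":0,"twist":0.03},{"x":0,"y":0,"z":0,"twist":0},{"x":0,"y":0,"z":0,"twist":0}]'; python3 bar.py; python3 -m inch '[{"x":0,"y":0,"z":0,"twist":0.03},{"x":0,"y":0,"z":0,"twist":0},{"x":0,"y":0,"z":0,"twist":0}]'; python3 bar.py
```

```text
t: 33.0
tool_pos: [0.563, 0.1427, 0.3251]
orientation: [-1.247, 1.145, -1.146]
force: [-2.9, 2.4, 9.6]
opening: 0.0098
bar px 211 rack x at y=-.13: 0.0053 slope deg -2.21 bar turn by tip  87.7 end y -0.16590204569971914
33.05 [-4.2  2.7  8.9] [0.448 0.831 0.03 ] yaw -85.08020348259697
t: 33.35
tool_pos: [0.563, 0.1428, 0.3251]
orientation: [-1.234, 1.168, -1.168]
force: [-4.1, 2.3, 9.1]
opening: 0.0097
bar px 212 rack x at y=-.13: 0.0026 slope deg -1.23 bar turn by tip  88.9 end y -0.16538637916205376
33.4 [-4.3  2.5  9.6] [0.502 0.827 0.075] yaw -86.79981786769876
```

```bash
python3 -m inch '[{"x":0,"y":0,"z":0,"twist":0.03},{"x":0,"y":0,"z":0,"twist":0},{"x":0,"y":0,"z":0,"twist":0}]'; python3 bar.py; python3 -m inch '[{"x":0,"y":0,"z":0,"twist":0},{"x":0,"y":0,"z":0,"twist":0},{"x":0,"y":0,"z":0,"twist":0},{"x":0,"y":0,"z":0,"twist":0},{"x":0,"y":0,"z":0,"twist":0},{"x":0,"y":0,"z":0,"twist":0},{"x":0,"y":0,"z":0,"twist":0},{"x":0,"y":0,"z":0,"twist":0},{"x":0,"y":0,"z":0,"twist":0},{"x":0,"y":0,"z":0,"twist":0}]'; python3 bar.py
python3 - <<'E'
from plant import imaging
from ov import *
s=imaging.read_camera("scene"); crop(s,"s14",140,160,330,320,4); A=W(s)
t=imaging.read_camera("top"); crop(t,"t14",210,120,350,240,5)
for nm,x,y in(("tall",.576,.081),("short",.588,.0175)):
    m=(np.hypot(A[...,0]-x,A[...,1]-y)<.014)&(A[...,2]>.06)&(A[...,2]<.1); print(nm,np.percentile(A[m][:,2],[20,50,80,95]).round(4))
E
```

```text
t: 33.7
tool_pos: [0.563, 0.1428, 0.3252]
orientation: [-1.22, 1.19, -1.19]
force: [-3.5, 1.3, 8.5]
opening: 0.0101
bar px 215 rack x at y=-.13: 0.0018 slope deg -1.14 bar turn by tip  89.2 end y -0.16536028978829784
33.75 [-2.7  2.  10. ] [0.469 0.817 0.223] yaw -88.5070620711996
t: 34.75
tool_pos: [0.563, 0.1428, 0.3252]
orientation: [-1.22, 1.19, -1.19]
force: [-3.9, 2.1, 8.2]
opening: 0.0099
bar px 213 rack x at y=-.13: 0.0018 slope deg -1.24 bar turn by tip  89.2 end y -0.16540155076554508
34.8 [-3.1  2.4  8.9] [0.496 0.842 0.217] yaw -88.50570858822275
tall [0.0903 0.091  0.0916 0.0919]
short [0.0697 0.0734 0.0742 0.0752]
```

View pics/s14.png

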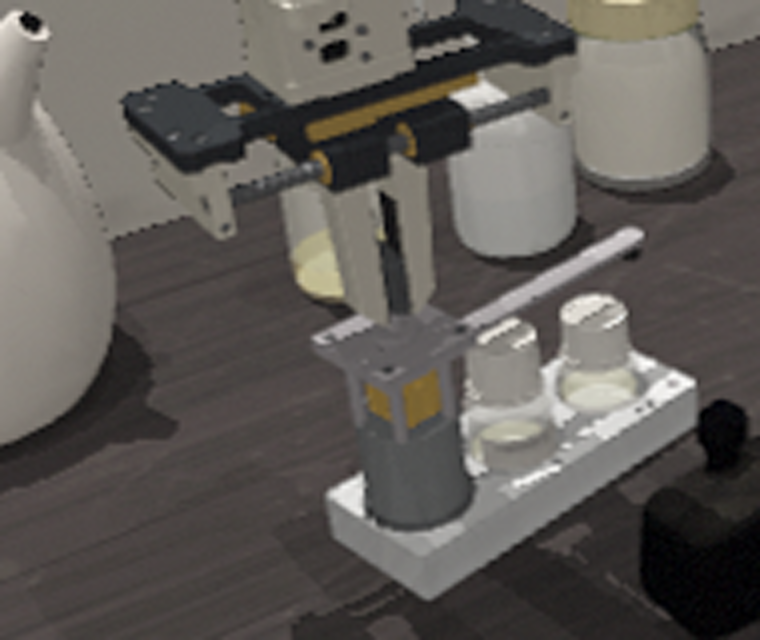

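View pics/t14.png

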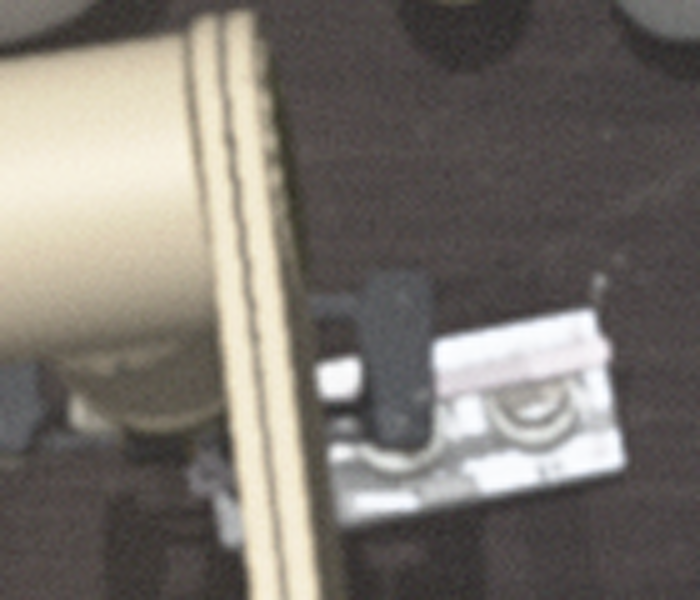

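The bar is at its stop at about 89°: it no longer moves while the torque rose to 0.22 N m. It lies over both vials (scene s14 (560,275), top t14 (525,360)), and the pose held steady for a second. I'm handing the job in.

```bash
python3 -c "
from plant import robot
print(robot.close_job())"
```

```text
the job is handed in; nothing more can be done
None
```

The job is handed in, done in the order asked at about 35 s of the 72 s. The tall vial is in the one-dot pocket, then the short vial in the two-dot pocket. The key is in the lock and turned clockwise to the stop, with the gripper still holding it.

Last checks:
- **Vials:** cap tops read about 91–93 mm (tall) and 73–75 mm (short). Fully home would be 93 and 76 mm, so this fits given that the scene camera reads about 1.5 mm low.
- **Key shoulder:** it met a hard stop at the height calculated for flush, with about 9 N of downward push still on it. The fingers partly hid the shoulder, so flushness rests on that height, the force and one partial view.
- **Turn:** the bar measured about 89° (the stop is 88.8°) and did not move over a further second. Torque had jumped from about 0.08 to 0.22 N m at the last step, so it is against the stop.
- **Disagreements:** the two cameras differed by up to about 5 mm, so I used positions of things held in the gripper to correct for it. The key turned about 101° against about 96° expected for drum plus play; the rest is probably slip or give in the grip.
- **Other flasks:** I did not touch the other flasks or the green look-alike, though I did not re-measure them at the end.

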